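# Tilt test of a timer under load

## Robot

A 6-joint arm with a two-finger parallel gripper is mounted at the origin on the work surface. World frame = base frame: x ahead of the robot, y to its left, z up, the work surface at z = 0. Lengths are in m, angles in rad, forces in N, time in s.
With the tool pointing down it reaches from about 0.35 to 0.875 m from the base axis. Payload 15.5 kg.
Tool frame: the origin (TCP) lies between the finger pads; the fingertips stand 25 mm ahead of it and the grasp point (between the pads) lies 6 mm ahead of it; z points along the fingers, y is the direction in which the jaws open and shut (so a half turn about z gives the same grasp; the last joint's range is limited). The gripper opens to 85 mm and grips with 20 to 120 N. Pads are 22 mm wide; open, the fingers measure 114 mm over their backs; the gripper's body (76 mm by 85 mm) begins 54 mm behind the grasp point. The pads swing forward as they close: fully open they stand 13 mm farther back than shut.
Start: joints at [1.216, 0.494, 1.345, -0, 1.302, -0.096], TCP at [0.16, 0.604, 0.256] pointing down, gripper open.
Joint ranges: [-2.91, 2.91], [-0.82, 2.16], [0.22, 2.67], [-1.22, 4.37], [0.12, 2.79], [-3.08, 3.08]. Speed limits (rad/s): [1.89, 1.89, 2.57, 3.01, 3.01, 3.01].

## Interface

Orientations are given as a unit quaternion [x, y, z, w].
In Python, from cell import env gives the robot as it stands.
- The arm moves only by the tool jog_arm, never from a script. Its argument "motion" is a list of rows, each an object of numbers: "wx", "wy", "wz": the turn, a rotation vector about the tool's x, y, z in degrees; "x", "y", "z": the shift along the tool's x, y, z in mm; "claw": the closure in counts, from 0 (fully open) to 255 (shut). In form: [{"wx": .., "wy": .., "wz": .., "x": .., "y": .., "z": .., "claw": ..}, ...]. A call has 1 to 10 rows; each row is the pose to reach, as a shift and turn from the pose commanded when the call began, along the tool's axes at that moment; what a row does not reach only later rows make up. A row lasts 1/8 s, in which the tool goes at most 62.5 mm and 10.7 degrees, less where a joint would pass 70% of its speed; a pose out of reach is approached as far as the arm can. A call with a gripper value outside its range is refused whole. The fingers move at their own pace and stop on an object; "force" is the grip in N (left out, the last holds). Time passes only in rows, so rows that repeat a pose let the fingers close. It gives the time, the measured TCP pose, the force and the opening at its end, in the units of the state.
- env.sense(): the state, without advancing time (a new reading comes with each control period).
- env.read_camera(name): name is "scene" or "top"; returns the picture (480x640x3 uint8, blue, green, red); there is no depth.
- env.camera_info(name): a dict with "camera_matrix" (3x3 intrinsics, pixels), "R" (3x3) and "t" (3): a world point X has camera coordinates R X + t. Camera axes: x right, y down, z forward; pixel columns grow to the right and rows downward; lengths in m; the calibration is good to about 2 mm. A picture is of the moment at which its call begins. camera_info takes no time and is no camera call.
- env.hand_in(): hands the job in, once; it reports no verdict.
The state is a dict: "t": time; "joint_pos": joint angles; "qd": joint speeds; "joint_torque": joint torques, N m; "tcp_pos": TCP position; "tcp_rot": TCP orientation; "ft_force": force on the tool from outside, world axes, zero at the start; "wrist_torque": the same for the moment, N m; "grip_width": finger opening in m.
Only numpy, scipy, OpenCV 4.12 (cv2) and the standard library are available. Lean on these libraries where they do the work, as an engineer would, in place of code of your own. Each camera call takes 0.05 s, during which the arm holds its last target.

## Task

Set up the timer's tilt test: raise the hinged zinc plate to the red 45-degree mark and lay coin weights on the sprung pan until its pointer stands in the green band. With both left standing so, press the red start plunger right down to its stop. Then fold the plate down flat onto its case, let the pan ride up empty and lay every weight flat on the green mat, and leave the other things on the bench where they are.

Things in the scene. Friction and masses are not known exactly. Their poses are not given: they have to be found in the camera images.
- rig: tilt rig, fixed (place and yaw differ): green case 200 (its x) by 170 (its y), 36 high; origin under its centre, z up; its front (-x) faces roughly the robot. The hinge line runs along its y at x = +95, 45 above the bench
- red_mark (a point): red 45-degree mark on the white quadrant arc that stands on the rig's +y side (arc radius 100 about the hinge, up to 150 above the bench, black ticks every 15 degrees)
- plate_hinge (a point): middle of the hinge line of the zinc plate, at (95, 0, 45) in the rig's frame
- plate_grip (a point): middle of the steel handle bar on the zinc plate: a round bar 10 thick and 80 long, parallel to the hinge, 40 above the plate's upper face and 178 from the hinge. Flat plate: this point is 178 in front of (-x) and 40 above the hinge
- plate (a joint): angle of the dull grey zinc plate, rad: 0 flat on the case (its stop), growing as its front edge is lifted up and back; 0.785 at the red 45-degree mark, 1.6 at most. Plate 190 long from the hinge, 165 wide, 8 thick, upper face through the hinge line. Stiff hinge: it stays where left; moving it takes up to 6 N at the bar
- timer_knob (a point): top centre of the fluted black knob of the timer fixed on the plate (62 across, 28 above the plate, 72 from the hinge)
- scale: load pan stand, fixed to the bench (place and yaw differ): grey base 150 square, 14 high; origin under its centre. A white gauge post 100 high, 12 by 22, stands at y = +105 with black ticks every 10 mm and a green band (its top 48 and its bottom 38 above the bench)
- pan (a joint): how far the sprung pan has sunk, m: 0 empty, 0.055 at its lower stop. It sinks 0.010 per 100 g; the red pointer on its +y rim (83 above the bench when empty) stands in the green band from 0.035 to 0.045, that is with about 400 g on it
- pan_floor (a point): centre of the pan's upper face, 80 above the bench when empty, lower as it sinks. The aluminium pan is 170 square outside, 162 inside, with a rim 8 high; it is aligned with the stand's axes
- start_box: grey start box, fixed (place differs), 70 by 80, 50 high; origin under its centre
- start_top (a point): centre of the top of the red plunger head on the start box (head 40 across, top 89 above the bench when up)
- start_plunger (a joint): how far the start plunger is pressed, m: 0 up, 0.014 at its stop; springs back; takes about 4.6 N at the stop
- mat: green weight mat, fixed (place and yaw differ), 160 (its x) by 240 (its y), 4 thick; origin under its centre
- brass1: brass coin weight, disc 50 across and 12 thick, 200 g; origin at the disc's centre, z along its axis; may be absent (1 or 2 brass and 2 to 4 steel ones are there)
- brass2: brass coin weight, disc 50 across and 12 thick, 200 g; origin at the disc's centre, z along its axis; may be absent (1 or 2 brass and 2 to 4 steel ones are there)
- steel1: steel coin weight, disc 40 across and 10 thick, 100 g; origin at the disc's centre, z along its axis; may be absent (1 or 2 brass and 2 to 4 steel ones are there)
- steel2: steel coin weight, disc 40 across and 10 thick, 100 g; origin at the disc's centre, z along its axis; may be absent (1 or 2 brass and 2 to 4 steel ones are there)
- steel3: steel coin weight, disc 40 across and 10 thick, 100 g; origin at the disc's centre, z along its axis; may be absent (1 or 2 brass and 2 to 4 steel ones are there)
- steel4: steel coin weight, disc 40 across and 10 thick, 100 g; origin at the disc's centre, z along its axis; may be absent (1 or 2 brass and 2 to 4 steel ones are there)
- star_wheel: brass star wheel, 60 across, 20 high, loose bystander; origin at the centre of its underside
- dome_cap: chrome dome cap, 52 across, 33 high, loose bystander; origin under its centre
- driver: screwdriver 170 long lying on the bench, bystander; origin under its middle
- oil_can: small red can, 44 across, 90 high, bystander; origin under its centre
- cup: steel cup, 64 across, 70 high, bystander; origin under its centre
Mind the look-alikes: they are no part of the job. Leave any black or blue look-alike of the steel1 alone.

How it is judged:
By the outcome, as a careful person would: the job done as asked, in the order asked, and still so for the second after the job is handed in, with the robot touching nothing.
Of brass1, brass2 only 1 to 2 are there at a start; the rules pass over those that are not, and their reading is None.
Of steel1, steel2, steel3, steel4 only 2 to 4 are there at a start; the rules pass over those that are not, and their reading is None.
At some moment in a run one of brass1, brass2, steel1, steel2, steel3, steel4 may be knocked a few centimetres aside while the robot is not near it.
Once in a run the grip may slacken for a moment while it holds something.
It also fails if it takes over 210 s, if anything falls off the work surface, if the arm or the gripper's body presses on something with over 40 N, if the wrist force passes 120 N, or if a joint passes its speed limit or range.

## Working session

There is one attempt and no reset: what is moved stays moved. The work goes in short steps, Python scripts to look and compute and a tool call to move; the robot and the scene stay as the last step left them, time stands still between calls to the robot, and variables do not carry over. Pictures are saved under pics/ and viewed, and the job is handed in when it is done.

Besides the shell and the picture viewer there is one more tool, called by a JSON object that holds its "op" and its "data". jog_arm: Moves the arm, as the interface text tells. Its arguments: {"type":"object","properties":{"motion":{"type":"array"},"force":{"type":"number"}},"required":["motion"]}

```bash
ls; mkdir -p pics; python3 - <<'E'
from cell import env
import cv2
for n in("scene","top"):
    cv2.imwrite(f"pics/{n}0.png",env.read_camera(n)); i=env.camera_info(n); print(n,i)
print(env.sense())
E
```

```text
pics
scene {'camera_matrix': array([[595.34137829,   0.        , 317.54402787],
       [  0.        , 595.34137829, 232.69625902],
       [  0.        ,   0.        ,   1.        ]]), 'R': array([[-0.2911866 ,  0.9564311 , -0.02121107],
       [ 0.6904438 ,  0.19475604, -0.696676  ],
       [-0.66219161, -0.21750777, -0.71707227]]), 't': array([ 0.15987987, -0.35244546,  1.86165116])}
top {'camera_matrix': array([[516.20586963,   0.        , 321.75800948],
       [  0.        , 516.20586963, 237.75777937],
       [  0.        ,   0.        ,   1.        ]]), 'R': array([[-0.00904614, -0.9999566 , -0.00222999],
       [-0.99676388,  0.00919534, -0.07985741],
       [ 0.07987445,  0.00150037, -0.9968038 ]]), 't': array([0.04719535, 0.5921257 , 1.051851  ])}
{'t': 0.1, 'joint_pos': array([ 1.21648977e+00,  4.94101380e-01,  1.34604597e+00, -2.00775364e-05,
        1.30250776e+00, -9.54881399e-02]), 'qd': array([-0.00026851, -0.00247752, -0.00227253,  0.00020882,  0.00180041,
       -0.000765  ]), 'joint_torque': array([ 1.83181277e-03, -8.83592319e+01, -3.84565258e+01, -2.68031613e-05,
        4.97842440e-03, -3.07117148e-05]), 'tcp_pos': array([0.15985684, 0.60391321, 0.25577996]), 'tcp_rot': array([ 1.29045650e-01,  9.91638512e-01, -5.20010296e-04, -1.09033124e-04]), 'ft_force': array([-0.24106356,  0.41662263,  0.14369991]), 'wrist_torque': array([ 0.01652072,  0.01272115, -0.01065348]), 'grip_width': 0.08529321400175509}
```

View pics/scene0.png

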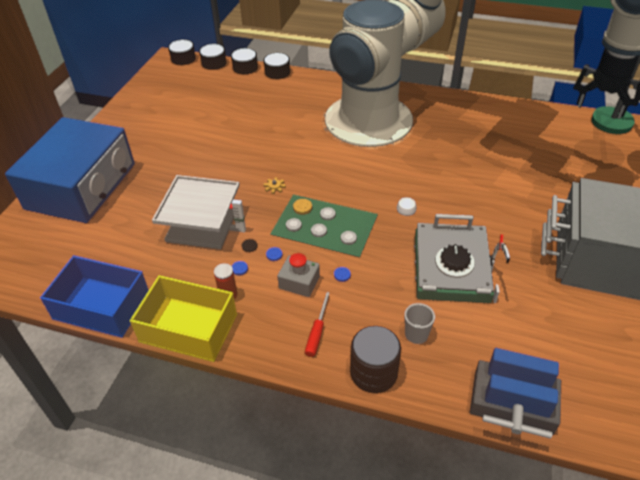

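View pics/top0.png

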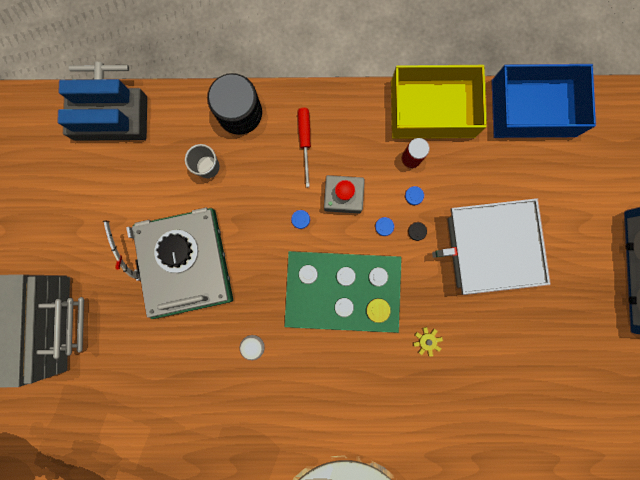

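```bash
cat > h.py <<'E'
import numpy as np, cv2
from cell import env
from scipy.spatial.transform import Rotation as Rn
I={n:env.camera_info(n) for n in("scene","top")}
def ray(n,u,v,z):
    i=I[n];K=i["camera_matrix"];R=i["R"];t=i["t"]
    d=R.T@np.linalg.solve(K,np.array([u,v,1.]));c=-R.T@t
    return c+d*(z-c[2])/d[2]
def proj(n,X):
    i=I[n];p=i["camera_matrix"]@(i["R"]@np.asarray(X,float)+i["t"]);return p[:2]/p[2]
def crop(img,x0,y0,x1,y1,s,name):
    cv2.imwrite("pics/"+name+".png",cv2.resize(img[y0:y1,x0:x1],None,fx=s,fy=s,interpolation=cv2.INTER_CUBIC))
def tri(a,b):
    A=[];B=[]
    for n,(u,v) in (("scene",a),("top",b)):
        i=I[n];P=i["camera_matrix"]@np.c_[i["R"],i["t"]]
        for k,w in((0,u),(1,v)):
            r=P[k]-w*P[2];A.append(r[:3]);B.append(-r[3])
    return np.linalg.lstsq(np.array(A),np.array(B),rcond=None)[0]
E
python3 - <<'E'
from h import *
t=cv2.imread("pics/top0.png");s=cv2.imread("pics/scene0.png")
crop(t,90,190,250,330,5,"c_rig");crop(t,280,170,440,340,3.5,"c_mat");crop(t,430,180,560,310,4.5,"c_pan")
crop(s,400,200,520,310,5,"c_rigs")
hsv=cv2.cvtColor(t,cv2.COLOR_BGR2HSV)
def blobs(m,nm,z,lo=60):
    c,_=cv2.findContours(m,cv2.RETR_EXTERNAL,cv2.CHAIN_APPROX_NONE)
    for k in c:
        if cv2.contourArea(k)>lo:
            (cx,cy),(w,h),a=cv2.minAreaRect(k);print(nm,round(cx,1),round(cy,1),round(w,1),round(h,1),round(a,1),ray("top",cx,cy,z).round(4))
m=np.zeros(t.shape[:2],np.uint8);m[240:340,280:410]=255
g=cv2.inRange(hsv,(50,80,40),(85,255,255))&m; blobs(g,"mat",.004)
blobs(cv2.inRange(hsv,(0,0,130),(180,60,255))&m,"steel",.014)
blobs(cv2.inRange(hsv,(20,120,100),(35,255,255))&m,"brass",.016)
pm=np.zeros(t.shape[:2],np.uint8);pm[150:230,320:370]=255
blobs(cv2.inRange(hsv,(0,150,80),(6,255,255))&pm,"plunger",.089)
E
```

```text
mat 343.0 291.5 113.8 75.8 2.9 [ 0.4802 -0.0019  0.004 ]
steel 344.0 307.0 18.0 18.0 90.0 [ 0.4484 -0.0032  0.014 ]
steel 378.4 276.2 18.8 17.9 26.6 [ 0.5116 -0.0758  0.014 ]
steel 346.0 276.0 18.0 18.0 90.0 [ 0.5127 -0.0081  0.014 ]
steel 308.0 274.0 18.0 18.0 90.0 [0.5176 0.0713 0.014 ]
brass 378.5 310.0 24.0 23.0 90.0 [ 0.4417 -0.0746  0.016 ]
plunger 344.5 189.5 19.0 19.0 90.0 [ 0.6823 -0.004   0.089 ]
```

```bash
ls pics
```

```text
c_mat.png
c_pan.png
c_rig.png
c_rigs.png
scene0.png
top0.png
```

View pics/c_rig.png

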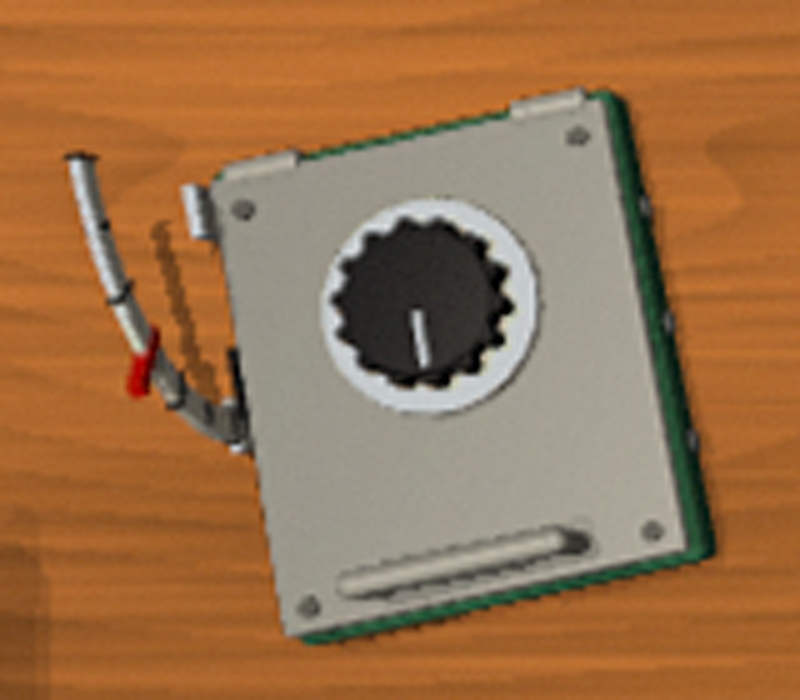

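View pics/c_mat.png

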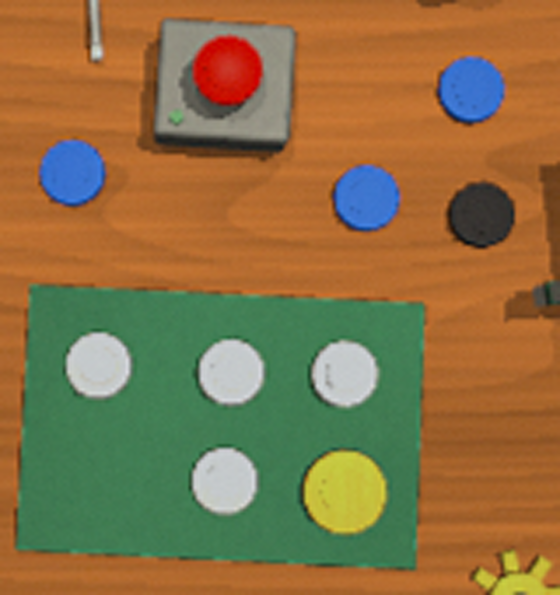

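View pics/c_pan.png

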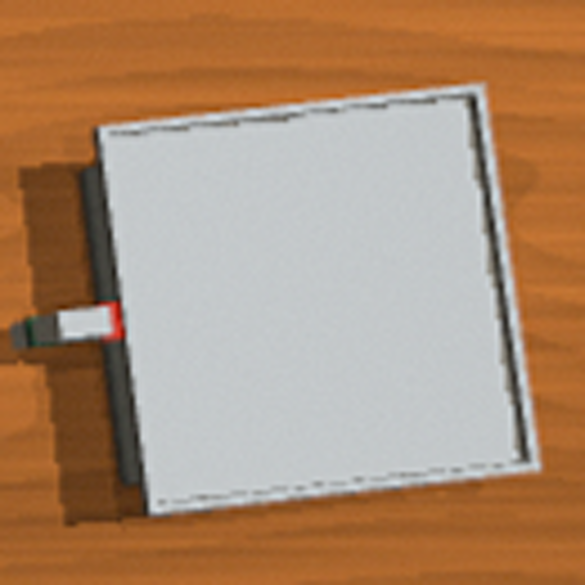

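View pics/c_rigs.png

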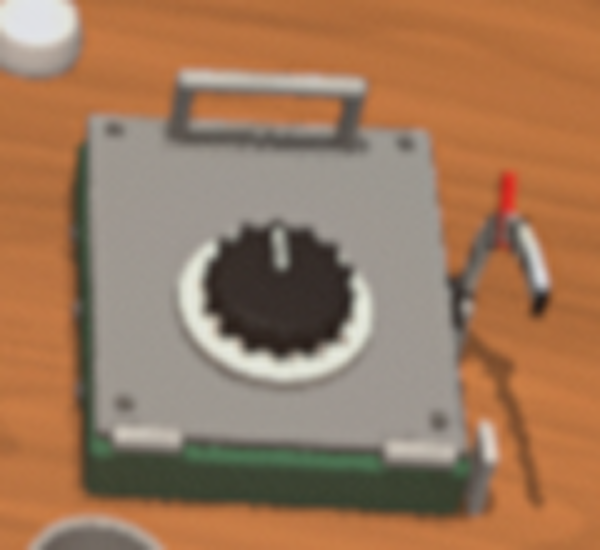

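```bash
python3 - <<'E'
from h import *
f=lambda u,v,z:ray("top",90+u/5,190+v/5,z)
a,b=f(342,585,.087),f(588,542,.087);print("bar",a.round(4),b.round(4),((a+b)/2).round(4),np.linalg.norm(a-b), np.degrees(np.arctan2(*(a-b)[:2]))) 
sb=[(436,215.8),(473,217.5)]
print("scene bar",[ray("scene",*p,.087).round(4) for p in sb])
pl=[f(285,635,.045),f(690,550,.045),f(215,180,.045),f(608,95,.045)]
print(np.array(pl).round(4), [np.degrees(np.arctan2(*(p-q)[:2])) for p,q in ((pl[0],pl[1]),(pl[2],pl[3]))])
print("tri bar",tri((454.5,216.6),((158.4+207.6)/2,302.5)))
r=tri((400+507/5,200+208/5),(90+142/5,190+365/5));print("red",r)
g=lambda u,v,z:ray("top",430+u/4.5,180+v/4.5,z)
p=[g(100,128,.088),g(485,85,.088),g(540,468,.088),g(150,515,.088)]
print("pan",np.mean(p,0),[np.degrees(np.arctan2(*(x-y)[:2])) for x,y in((p[0],p[1]),(p[3],p[2]))],[np.linalg.norm(p[i]-p[i-1]) for i in range(4)])
for n,u,v in(("star",428,342),("dome",251,348),("cup",202,162),("can",418,149),("driver",305,150)):print(n,ray("top",u,v,.03))
E
```

```text
bar [0.4556 0.36   0.087 ] [0.4713 0.2646 0.087 ] [0.4634 0.3123 0.087 ] 0.09669612495558592 -9.36640552515363
scene bar [array([0.4621, 0.2737, 0.087 ]), array([0.4441, 0.3596, 0.087 ])]
[[0.4336 0.396  0.045 ]
 [0.4662 0.2326 0.045 ]
 [0.6185 0.428  0.045 ]
 [0.6521 0.2673 0.045 ]] [np.float64(-11.296015887770618), np.float64(-11.799093265357085)]
tri bar [0.46320405 0.31398481 0.09520395]
red [0.5403008  0.42714652 0.12033968]
pan [ 0.56768396 -0.30815685  0.088     ] [np.float64(-5.875572337679156), np.float64(-6.30575786101542)] [np.float64(0.16916338616256602), np.float64(0.169782559790969), np.float64(0.1678870703058346), np.float64(0.1699258357583789)]
star [ 0.3769621  -0.17276289  0.03      ]
dome [0.36806117 0.18795707 0.03      ]
cup [0.75372873 0.29147948 0.03      ]
can [ 0.77710242 -0.16196847  0.03      ]
driver [0.77724761 0.07529601 0.03      ]
```

```bash
cat >> h.py <<'E'
def plan(*ts):
    """ts: (x,y,z,yaw of tool y in deg, mod 180) -> shift rows in the current tool frame"""
    s=env.sense();R0=Rn.from_quat(s["tcp_rot"]);p0=s["tcp_pos"]
    y0=R0.as_matrix()[:,1];a0=np.degrees(np.arctan2(y0[1],y0[0]))
    print("now",p0.round(4),"yaw",a0.round(2),"q",s["joint_pos"].round(2),"F",s["ft_force"].round(1),"w",s["grip_width"].round(4),"t",s["t"])
    for x,y,z,a in ts:
        d=(a-a0+90)%180-90;a1=np.radians(a0+d)
        yy=np.array([np.cos(a1),np.sin(a1),0]);zz=np.array([0,0,-1.]);R1=Rn.from_matrix(np.c_[np.cross(yy,zz),yy,zz])
        print(dict(zip(("wx","wy","wz"),np.degrees((R0.inv()*R1).as_rotvec()).round(1))),"xyz",(R0.inv().apply(np.array([x,y,z])-p0)*1000).round(1))
E
python3 - <<'E'
from h import *
plan((.16,.604,.33,75.2),(.462,.3146,.2,11.4),(.462,.3146,.091,11.4))
E
```

```text
Traceback (most recent call last):
  File "h.py", line 24, in plan
    print("now",p0.round(4),"yaw",a0.round(2),"q",s["joint_pos"].round(2),"F",s["ft_force"].round(1),"w",s["grip_width"].round(4),"t",s["t"])
                                                                                                         ^^^^^^^^^^^^^^^^^^^^^
AttributeError: 'float' object has no attribute 'round'
```

```bash
sed -i 's/s\["grip_width"\].round(4)/round(s["grip_width"],4)/' h.py
python3 - <<'E'
from h import *
plan((.16,.604,.33,75.2),(.462,.3146,.2,11.4),(.462,.3146,.091,11.4))
E
```

```text
now [0.1599 0.6039 0.2558] yaw 75.17 q [ 1.22  0.49  1.35 -0.    1.3  -0.1 ] F [-0.2  0.4  0.1] w 0.0853 t 0.1
{'wx': np.float64(-0.1), 'wy': np.float64(-0.0), 'wz': np.float64(-0.0)} xyz [ -0.1   0.  -74.2]
{'wx': np.float64(-0.1), 'wy': np.float64(0.0), 'wz': np.float64(63.8)} xyz [-366.1 -202.3   56. ]
{'wx': np.float64(-0.1), 'wy': np.float64(0.0), 'wz': np.float64(63.8)} xyz [-366.1 -202.2  165. ]
```

{"op": "jog_arm", "data": {"motion": [{"z":-50},{"z":-74,"x":-20,"y":-10,"wz":8},{"z":-74,"x":-75,"y":-40,"wz":18},{"z":-74,"x":-130,"y":-70,"wz":28},{"z":-74,"x":-185,"y":-102,"wz":38,"claw":100},{"z":-60,"x":-240,"y":-132,"wz":48,"claw":120},{"z":-30,"x":-295,"y":-163,"wz":58,"claw":120},{"z":0,"x":-340,"y":-190,"wz":63.8,"claw":120},{"z":40,"x":-366,"y":-202,"wz":63.8,"claw":120},{"z":56,"x":-366,"y":-202,"wz":63.8,"claw":120}], "force": 30}}

```text
validation failed for argument at $.mo...
```

```bash
python3 - <<'E'
from h import *
plan((.462,.3146,.15,11.4),(.462,.3146,.091,11.4))
cv2.imwrite("pics/s1.png",env.read_camera("scene"))
E
```

```text
now [0.1599 0.6039 0.2558] yaw 75.17 q [ 1.22  0.49  1.35 -0.    1.3  -0.1 ] F [-0.2  0.4  0.1] w 0.0853 t 0.1
{'wx': np.float64(-0.1), 'wy': np.float64(0.0), 'wz': np.float64(63.8)} xyz [-366.1 -202.2  106. ]
{'wx': np.float64(-0.1), 'wy': np.float64(0.0), 'wz': np.float64(63.8)} xyz [-366.1 -202.2  165. ]
```

View pics/s1.png

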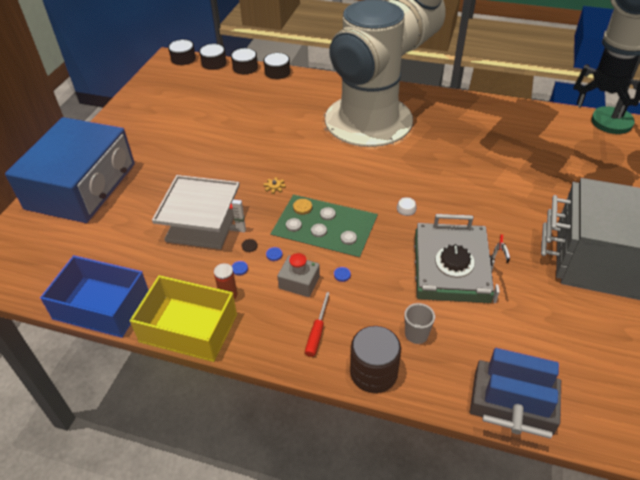

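The arm has not moved, because the call was refused. I'll write full rows.

{"op": "jog_arm", "data": {"motion": [{"wx":0,"wy":0,"wz":0,"x":0,"y":0,"z":-50,"claw":0},{"wx":0,"wy":0,"wz":8,"x":-20,"y":-10,"z":-74,"claw":0},{"wx":0,"wy":0,"wz":18,"x":-75,"y":-40,"z":-74,"claw":0},{"wx":0,"wy":0,"wz":28,"x":-130,"y":-70,"z":-74,"claw":60},{"wx":0,"wy":0,"wz":38,"x":-185,"y":-102,"z":-74,"claw":120},{"wx":0,"wy":0,"wz":48,"x":-240,"y":-132,"z":-60,"claw":120},{"wx":0,"wy":0,"wz":58,"x":-295,"y":-163,"z":-30,"claw":120},{"wx":0,"wy":0,"wz":63.8,"x":-340,"y":-190,"z":0,"claw":120},{"wx":0,"wy":0,"wz":63.8,"x":-366,"y":-202,"z":40,"claw":120},{"wx":0,"wy":0,"wz":63.8,"x":-366,"y":-202,"z":56,"claw":120}], "force": 30}}

```text
t: 1.4
tcp_pos: [0.4628, 0.3131, 0.1978]
tcp_rot: [0.635, 0.773, -0.001, -0.0]
ft_force: [-0.4, 0.5, 1.2]
grip_width: 0.0449
```

```bash
python3 - <<'E'
from h import *
cv2.imwrite("pics/s2.png",env.read_camera("scene"))
plan((.462,.3146,.15,11.4),(.462,.3146,.091,11.4))
E
```

```text
now [0.4615 0.3139 0.197 ] yaw 11.26 q [0.49 0.47 1.58 0.   1.1  0.29] F [-1.5 -1.2 -2.9] w 0.0448 t 1.45
{'wx': np.float64(-0.2), 'wy': np.float64(0.1), 'wz': np.float64(-0.1)} xyz [ 0.7  0.9 47. ]
{'wx': np.float64(-0.2), 'wy': np.float64(0.1), 'wz': np.float64(-0.1)} xyz [  0.7   1.1 106. ]
```

View pics/s2.png

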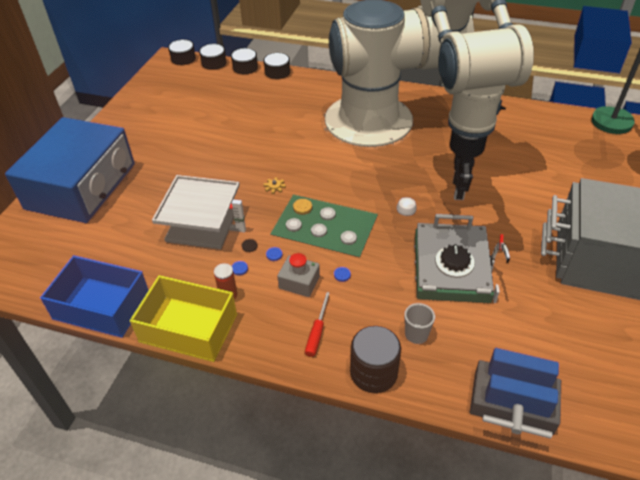

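The hand is above the handle bar, with fingertips near pixel (460,195) and the bar at (454,216). Next I descend and grip.

{"op": "jog_arm", "data": {"motion": [{"wx":0,"wy":0,"wz":0,"x":0.7,"y":1,"z":40,"claw":120},{"wx":0,"wy":0,"wz":0,"x":0.7,"y":1,"z":80,"claw":120},{"wx":0,"wy":0,"wz":0,"x":0.7,"y":1,"z":106,"claw":120},{"wx":0,"wy":0,"wz":0,"x":0.7,"y":1,"z":106,"claw":120},{"wx":0,"wy":0,"wz":0,"x":0.7,"y":1,"z":106,"claw":255},{"wx":0,"wy":0,"wz":0,"x":0.7,"y":1,"z":106,"claw":255},{"wx":0,"wy":0,"wz":0,"x":0.7,"y":1,"z":106,"claw":255},{"wx":0,"wy":0,"wz":0,"x":0.7,"y":1,"z":106,"claw":255}], "force": 30}}

```text
t: 2.45
tcp_pos: [0.4649, 0.3171, 0.0959]
tcp_rot: [0.634, 0.774, 0.002, 0.001]
ft_force: [7.1, 2.5, -0.1]
grip_width: 0.0088
```

```bash
python3 - <<'E'
from h import *
h=np.array([.6357,.3498]);X=np.array([.980,.198])
L=[]
for th in (5,10,15,20,25,30,35,40,45):
    t=np.radians(th);q=h+X*(-.178*np.cos(t)+.04*np.sin(t));L.append((*q,.045+.178*np.sin(t)+.04*np.cos(t)+.006,11.3))
plan(*L)
E
```

```text
now [0.4649 0.3171 0.0959] yaw 11.37 q [ 0.49  0.61  1.67 -0.    0.86  0.29] F [ 7.1  2.5 -0.1] w 0.0088 t 2.45
{'wx': np.float64(0.3), 'wy': np.float64(-0.1), 'wz': np.float64(0.1)} xyz [ -1.8   0.1 -10.5]
{'wx': np.float64(0.3), 'wy': np.float64(-0.1), 'wz': np.float64(0.1)} xyz [ -1.7   5.7 -25.4]
{'wx': np.float64(0.3), 'wy': np.float64(-0.1), 'wz': np.float64(0.1)} xyz [ -1.7  12.5 -39.8]
{'wx': np.float64(0.3), 'wy': np.float64(-0.1), 'wz': np.float64(0.1)} xyz [ -1.7  20.6 -53.5]
{'wx': np.float64(0.3), 'wy': np.float64(-0.1), 'wz': np.float64(0.1)} xyz [ -1.7  29.8 -66.4]
{'wx': np.float64(0.3), 'wy': np.float64(-0.1), 'wz': np.float64(0.1)} xyz [ -1.6  40.1 -78.6]
{'wx': np.float64(0.3), 'wy': np.float64(-0.1), 'wz': np.float64(0.1)} xyz [ -1.6  51.5 -89.7]
{'wx': np.float64(0.3), 'wy': np.float64(-0.1), 'wz': np.float64(0.1)} xyz [ -1.6  63.8 -99.9]
{'wx': np.float64(0.3), 'wy': np.float64(-0.1), 'wz': np.float64(0.1)} xyz [  -1.6   76.9 -108.9]
```

{"op": "jog_arm", "data": {"motion": [{"wx":0,"wy":0,"wz":0,"x":0,"y":3,"z":-8,"claw":255},{"wx":0,"wy":0,"wz":0,"x":0,"y":8,"z":-23,"claw":255},{"wx":0,"wy":0,"wz":0,"x":0,"y":15,"z":-39,"claw":255},{"wx":0,"wy":0,"wz":0,"x":0,"y":24,"z":-56,"claw":255},{"wx":0,"wy":0,"wz":0,"x":0,"y":34,"z":-71,"claw":255},{"wx":0,"wy":0,"wz":0,"x":0,"y":45,"z":-84,"claw":255},{"wx":0,"wy":0,"wz":0,"x":0,"y":58,"z":-97,"claw":255},{"wx":0,"wy":0,"wz":0,"x":0,"y":70,"z":-106,"claw":255},{"wx":0,"wy":0,"wz":0,"x":0,"y":82,"z":-114,"claw":255},{"wx":0,"wy":0,"wz":0,"x":0,"y":82,"z":-114,"claw":255}], "force": 30}}

```text
t: 3.7
tcp_pos: [0.5452, 0.333, 0.2086]
tcp_rot: [0.634, 0.774, 0.002, 0.001]
ft_force: [15.2, 6.3, -19.2]
grip_width: 0.0085
```

```bash
python3 - <<'E'
from h import *
s=env.read_camera("scene");t=env.read_camera("top")
crop(s,390,110,550,310,3,"s3");crop(t,80,180,260,340,4,"t3")
plan()
E
```

```text
now [0.545  0.3329 0.2085] yaw 11.36 q [ 0.45  0.56  1.37 -0.    1.21  0.26] F [ 15.2   7.  -21.2] w 0.0088 t 3.8
```

View pics/s3.png

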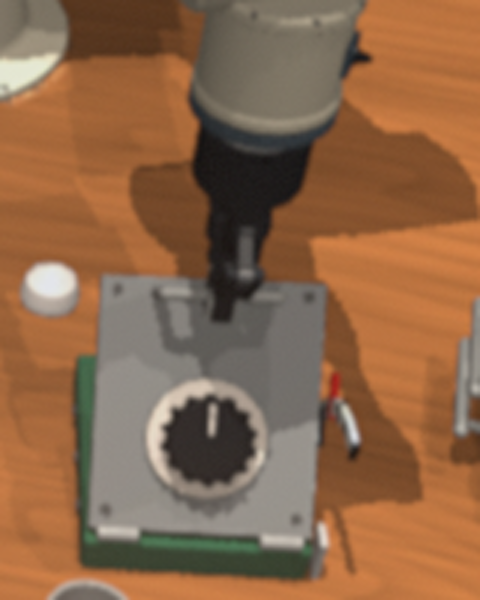

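View pics/t3.png

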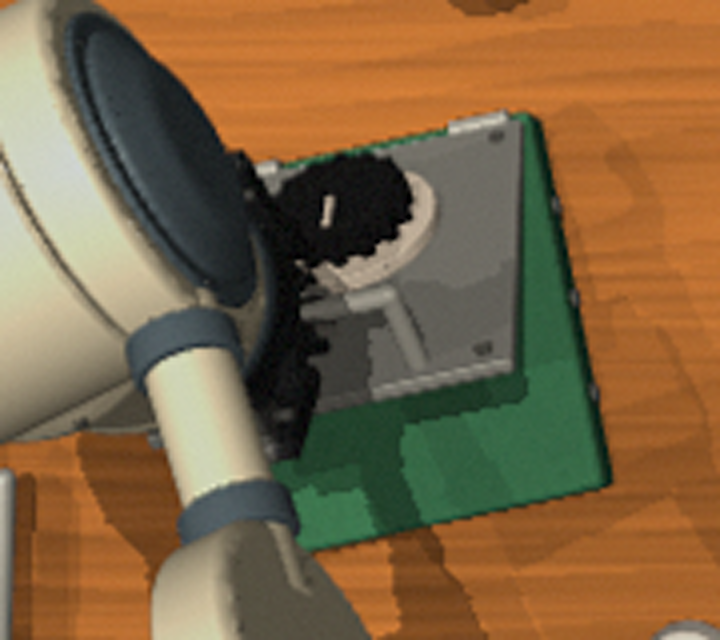

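```bash
cat >> h.py <<'E'
H=np.array([.637,.350,.045]);RX=np.array([np.cos(np.radians(11.4)),np.sin(np.radians(11.4)),0]);RY=np.array([-RX[1],RX[0],0])
def plate(th,l,h,y):
    t=np.radians(th);return H+RX*(-l*np.cos(t)+h*np.sin(t))+RY*y+np.array([0,0,l*np.sin(t)+h*np.cos(t)])
E
python3 - <<'E'
from h import *
print("flat check",[proj("top",plate(0,.19,0,y)).round(1) for y in(.0825,-.0825)],[proj("scene",plate(0,.19,0,y)).round(1) for y in(.0825,-.0825)], "meas top (147,317),(228,300)")
for th in(41,43,45,47,49):
    print(th,[proj("scene",plate(th,.19,0,y)).round(1) for y in(-.0825,.0825)],proj("top",plate(th,.19,0,-.0825)).round(1),proj("top",plate(th,.178,.04,-.04)).round(1))
print("meas scene",(390+103/3,110+276/3),(390+325/3,110+283/3),"top corner",(80+521/4,180+356/4),"bar end",(80+392/4,180+293/4))
E
```

```text
flat check [array([148.3, 316.6]), array([228.5, 299.6])] [array([484.6, 229.7]), array([416.5, 226.1])] meas top (147,317),(228,300)
41 [array([422.3, 201.9]), array([496.6, 205.6])] [210.8 276.7] [180.4 261.9]
43 [array([422.6, 201.6]), array([497.3, 205.3])] [209.7 274.2] [179.3 258.9]
45 [array([422.9, 201.5]), array([497.9, 205.2])] [208.7 271.7] [178.2 255.8]
47 [array([423.2, 201.4]), array([498.6, 205.2])] [207.6 269. ] [177.  252.7]
49 [array([423.4, 201.4]), array([499.3, 205.2])] [206.5 266.2] [175.9 249.4]
meas scene (424.3333333333333, 202.0) (498.3333333333333, 204.33333333333331) top corner (210.25, 269.0) bar end (178.0, 253.25)
```

{"op": "jog_arm", "data": {"motion": [{"wx":0,"wy":0,"wz":0,"x":0,"y":1,"z":2,"claw":255},{"wx":0,"wy":0,"wz":0,"x":0,"y":1,"z":2,"claw":120},{"wx":0,"wy":0,"wz":0,"x":0,"y":1,"z":2,"claw":120},{"wx":0,"wy":0,"wz":0,"x":0,"y":1,"z":2,"claw":120},{"wx":0,"wy":0,"wz":0,"x":0,"y":1,"z":-20,"claw":120},{"wx":0,"wy":0,"wz":0,"x":0,"y":1,"z":-60,"claw":120},{"wx":0,"wy":0,"wz":0,"x":0,"y":-40,"z":-100,"claw":100},{"wx":0,"wy":0,"wz":0,"x":30,"y":-95,"z":-100,"claw":75},{"wx":0,"wy":0,"wz":0,"x":80,"y":-120,"z":-100,"claw":75},{"wx":0,"wy":0,"wz":0,"x":130,"y":-140,"z":-100,"claw":75}], "force": 30}}

```text
t: 5.05
tcp_pos: [0.379, 0.433, 0.3089]
tcp_rot: [0.634, 0.774, 0.0, 0.0]
ft_force: [0.9, -0.3, -0.3]
grip_width: 0.06
```

```bash
python3 - <<'E'
from h import *
s=env.read_camera("scene");t=env.read_camera("top")
cv2.imwrite("pics/t4f.png",t)
crop(s,390,110,550,310,3,"s4");crop(t,80,180,260,340,4,"t4")
plan()
E
```

```text
now [0.3775 0.4354 0.3085] yaw 11.6 q [0.75 0.38 1.4  0.   1.37 0.55] F [-0.1 -1.2  0.6] w 0.0603 t 5.15
```

View pics/s4.png

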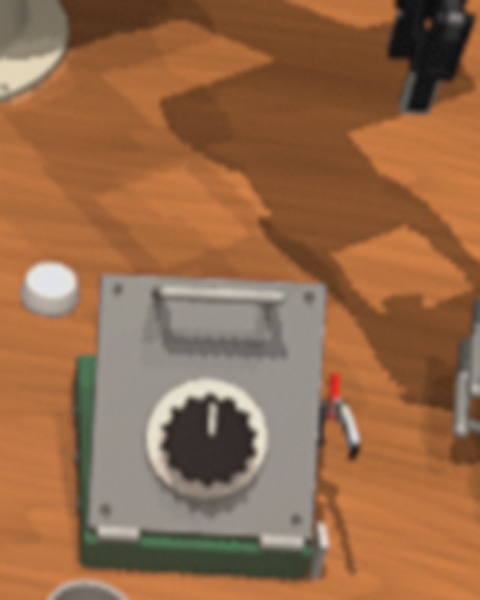

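View pics/t4f.png

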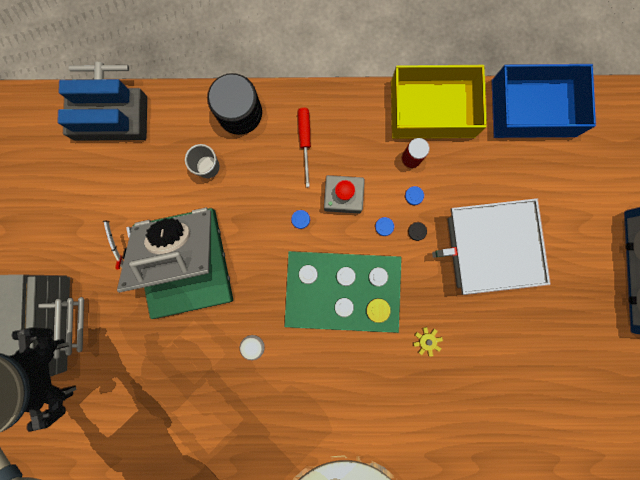

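View pics/t4.png

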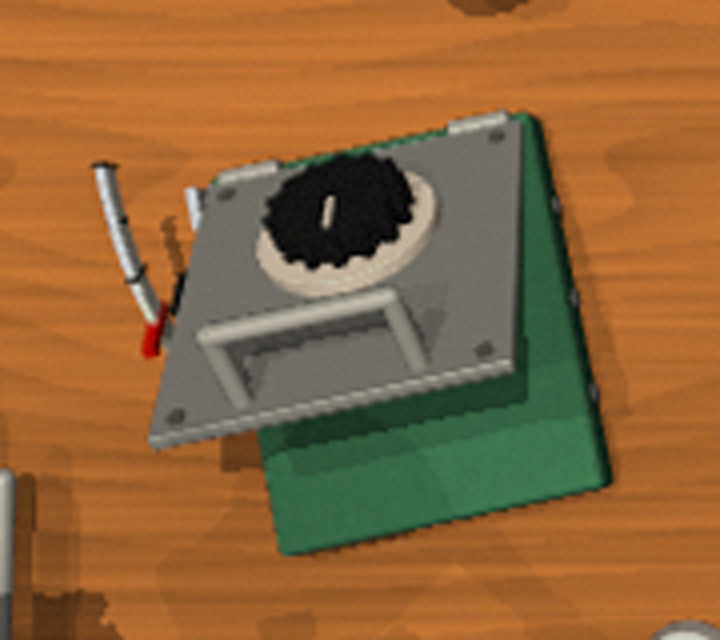

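```bash
python3 - <<'E'
from h import *
for th in(43,44,45,46,47,48):
    print(th,*[proj("top",plate(th,*a)).round(1) for a in((.19,0,.0825),(.19,0,-.0825),(.178,.042,.04),(.178,.042,-.04),(.072,.028,0))])
c=lambda u,v:(80+u/4,180+v/4)
print(c(153,436),c(517,361),c(203,337),c(392,294),c(338,210))
E
```

```text
43 [118.6 293.5] [209.7 274.2] [133.7 267.6] [178.9 258.1] [163.8 229.4]
44 [117.8 292.2] [209.2 273. ] [133.1 266.1] [178.3 256.6] [163.6 228.7]
45 [117.1 291. ] [208.7 271.7] [132.5 264.5] [177.8 255. ] [163.4 228.1]
46 [116.3 289.7] [208.1 270.3] [131.8 263. ] [177.2 253.4] [163.2 227.4]
47 [115.6 288.4] [207.6 269. ] [131.2 261.4] [176.7 251.8] [163.  226.7]
48 [114.8 287. ] [207.  267.6] [130.6 259.8] [176.1 250.2] [162.8 226.1]
(118.25, 289.0) (209.25, 270.25) (130.75, 264.25) (178.0, 253.5) (164.5, 232.5)
```

The plate stands at about 45 to 46° by four edge and bar points, next to the red mark at (119,267). Steel candidates are the white discs on the mat at (308,274), (346,276), (378,276) and (344,307). Brass is at (378,310). Look-alikes are blue at (300,219), (385,226) and (414,196), black at (417,231), the white dome cap at (251,348) and the star wheel at (428,342). The earlier mat crop confirms the choice.

```bash
cat >> h.py <<'E'
def coins(t,dz=0):
    hsv=cv2.cvtColor(t,cv2.COLOR_BGR2HSV)
    m=np.zeros(t.shape[:2],np.uint8);m[235:345,270:415]=255
    o=[]
    for nm,lo,hi,z in(("steel",(0,0,130),(180,60,255),.014),("brass",(20,120,100),(35,255,255),.016)):
        for k in cv2.findContours(cv2.inRange(hsv,lo,hi)&m,cv2.RETR_EXTERNAL,cv2.CHAIN_APPROX_NONE)[0]:
            if cv2.contourArea(k)>100:
                M=cv2.moments(k);u,v=M["m10"]/M["m00"],M["m01"]/M["m00"];o.append((nm,round(u,1),round(v,1),round(cv2.contourArea(k)),*ray("top",u,v,z)[:2].round(4)))
    return o
E
python3 - <<'E'
from h import *
print(coins(cv2.imread("pics/t4f.png")))
plan((.38,.3,.3,25),(.4415,-.0745,.25,45))
E
```

```text
[('steel', 343.9, 307.0, 263, np.float64(0.4483), np.float64(-0.003)), ('steel', 378.2, 276.3, 260, np.float64(0.5114), np.float64(-0.0754)), ('steel', 345.8, 275.9, 258, np.float64(0.5129), np.float64(-0.0078)), ('steel', 307.8, 273.9, 256, np.float64(0.5179), np.float64(0.0717)), ('brass', 378.1, 310.2, 422, np.float64(0.4413), np.float64(-0.0738))]
now [0.3775 0.4354 0.3085] yaw 11.6 q [0.75 0.38 1.4  0.   1.37 0.55] F [-0.1 -1.2  0.6] w 0.0603 t 5.15
{'wx': np.float64(0.0), 'wy': np.float64(-0.1), 'wz': np.float64(-13.4)} xyz [-133.2  -24.8    8.3]
{'wx': np.float64(0.0), 'wy': np.float64(-0.1), 'wz': np.float64(-33.4)} xyz [-512.5  -39.8   57.8]
```

{"op": "jog_arm", "data": {"motion": [{"wx":0,"wy":0,"wz":-4,"x":-50,"y":-20,"z":0,"claw":64},{"wx":0,"wy":0,"wz":-8,"x":-110,"y":-25,"z":0,"claw":64},{"wx":0,"wy":0,"wz":-12,"x":-170,"y":-30,"z":0,"claw":64},{"wx":0,"wy":0,"wz":-16,"x":-230,"y":-32,"z":10,"claw":64},{"wx":0,"wy":0,"wz":-20,"x":-290,"y":-34,"z":20,"claw":64},{"wx":0,"wy":0,"wz":-24,"x":-350,"y":-36,"z":30,"claw":64},{"wx":0,"wy":0,"wz":-28,"x":-410,"y":-38,"z":40,"claw":64},{"wx":0,"wy":0,"wz":-33,"x":-470,"y":-40,"z":58,"claw":64},{"wx":0,"wy":0,"wz":-33.4,"x":-512,"y":-40,"z":100,"claw":64},{"wx":0,"wy":0,"wz":-33.4,"x":-512,"y":-40,"z":150,"claw":64}]}}

```text
t: 6.4
tcp_pos: [0.4434, -0.0809, 0.1577]
tcp_rot: [0.386, 0.922, -0.0, 0.002]
ft_force: [0.6, 0.2, -0.8]
grip_width: 0.0641
```

```bash
python3 - <<'E'
from h import *
t=env.read_camera("top");print(coins(t))
plan((.4413,-.0740,.06,45),(.4413,-.0740,.030,45))
E
```

```text
[('steel', 343.7, 306.9, 227, np.float64(0.4487), np.float64(-0.0025)), ('steel', 403.1, 321.2, 1060, np.float64(0.4181), np.float64(-0.1254)), ('steel', 382.4, 314.3, 910, np.float64(0.4327), np.float64(-0.0826)), ('steel', 375.3, 273.5, 116, np.float64(0.5174), np.float64(-0.0694)), ('steel', 345.8, 275.9, 258, np.float64(0.5129), np.float64(-0.0077)), ('steel', 307.8, 273.9, 256, np.float64(0.5179), np.float64(0.0717))]
now [ 0.44   -0.0788  0.1525] yaw 44.6 q [-0.31  0.4   1.89 -0.    0.85 -1.09] F [-5.2  0.7 -8. ] w 0.0637 t 6.45
{'wx': np.float64(-0.1), 'wy': np.float64(-0.3), 'wz': np.float64(-0.4)} xyz [ 2.1  4.5 92.5]
{'wx': np.float64(-0.1), 'wy': np.float64(-0.3), 'wz': np.float64(-0.4)} xyz [  2.    4.6 122.5]
```

{"op": "jog_arm", "data": {"motion": [{"wx":0,"wy":0,"wz":0,"x":0,"y":0,"z":40,"claw":64},{"wx":0,"wy":0,"wz":0,"x":0,"y":0,"z":80,"claw":64},{"wx":0,"wy":0,"wz":0,"x":0,"y":0,"z":80,"claw":64},{"wx":0,"wy":0,"wz":0,"x":0,"y":0,"z":80,"claw":64}]}}

```text
t: 6.95
tcp_pos: [0.4427, -0.0777, 0.0797]
tcp_rot: [0.384, 0.923, 0.0, 0.0]
ft_force: [-0.1, -0.6, 0.9]
grip_width: 0.0638
```

```bash
python3 - <<'E'
from h import *
plan((.4413,-.0740,.060,45),(.4413,-.0740,.030,45))
s=env.read_camera("scene");crop(s,260,130,400,260,5,"s5")
E
```

```text
now [ 0.4427 -0.0777  0.0797] yaw 44.79 q [-0.31  0.54  1.95 -0.    0.65 -1.09] F [-0.1 -0.6  0.9] w 0.0638 t 6.95
{'wx': np.float64(0.0), 'wy': np.float64(0.0), 'wz': np.float64(-0.2)} xyz [ 3.6  1.6 19.7]
{'wx': np.float64(0.0), 'wy': np.float64(0.0), 'wz': np.float64(-0.2)} xyz [ 3.7  1.6 49.7]
```

View pics/s5.png

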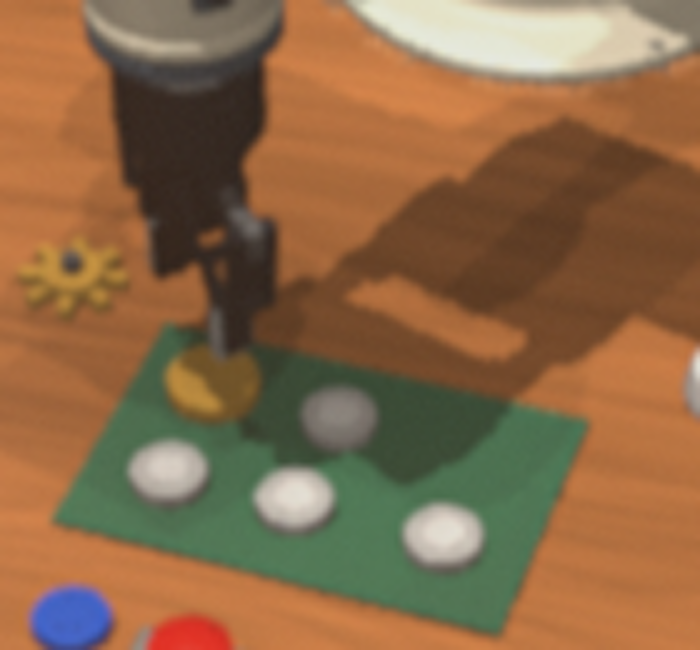

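{"op": "jog_arm", "data": {"motion": [{"wx":0,"wy":0,"wz":0,"x":3.7,"y":1.6,"z":25,"claw":64},{"wx":0,"wy":0,"wz":0,"x":3.7,"y":1.6,"z":42,"claw":64},{"wx":0,"wy":0,"wz":0,"x":3.7,"y":1.6,"z":49,"claw":64},{"wx":0,"wy":0,"wz":0,"x":3.7,"y":1.6,"z":49,"claw":64},{"wx":0,"wy":0,"wz":0,"x":3.7,"y":1.6,"z":49,"claw":140},{"wx":0,"wy":0,"wz":0,"x":3.7,"y":1.6,"z":49,"claw":140},{"wx":0,"wy":0,"wz":0,"x":3.7,"y":1.6,"z":49,"claw":140}], "force": 50}}

```text
t: 7.88
tcp_pos: [0.4411, -0.0741, 0.0305]
tcp_rot: [0.385, 0.923, 0.0, 0.001]
ft_force: [-2.7, -0.1, 18.0]
grip_width: 0.0477
```

```bash
python3 - <<'E'
from h import *
C=np.array([.5677,-.3082]);py=np.array([-.1045,.9945])
b=C-.05*py;print(b)
z=env.sense()["tcp_pos"][2]
plan((*b,.16,6),(*b,z+.078,6))
E
```

```text
[ 0.572925 -0.357925]
now [ 0.4411 -0.0741  0.0305] yaw 44.77 q [-0.3   0.64  1.99 -0.    0.51 -1.08] F [-2.7 -0.1 18. ] w 0.0477 t 7.875
{'wx': np.float64(0.1), 'wy': np.float64(0.1), 'wz': np.float64(38.8)} xyz [-294.5 -106.2 -129.1]
{'wx': np.float64(0.1), 'wy': np.float64(0.1), 'wz': np.float64(38.8)} xyz [-294.4 -106.3  -77.6]
```

{"op": "jog_arm", "data": {"motion": [{"wx":0,"wy":0,"wz":0,"x":0,"y":0,"z":-20,"claw":140},{"wx":0,"wy":0,"wz":0,"x":0,"y":0,"z":-70,"claw":140},{"wx":0,"wy":0,"wz":5,"x":-20,"y":-8,"z":-130,"claw":140},{"wx":0,"wy":0,"wz":12,"x":-75,"y":-28,"z":-130,"claw":140},{"wx":0,"wy":0,"wz":20,"x":-130,"y":-48,"z":-130,"claw":140},{"wx":0,"wy":0,"wz":28,"x":-185,"y":-68,"z":-130,"claw":140},{"wx":0,"wy":0,"wz":35,"x":-240,"y":-88,"z":-130,"claw":140},{"wx":0,"wy":0,"wz":38.8,"x":-294.5,"y":-106,"z":-130,"claw":140},{"wx":0,"wy":0,"wz":38.8,"x":-294.5,"y":-106,"z":-130,"claw":140},{"wx":0,"wy":0,"wz":38.8,"x":-294.5,"y":-106,"z":-120,"claw":140}], "force": 50}}

```text
t: 9.12
tcp_pos: [0.5727, -0.3575, 0.1497]
tcp_rot: [0.669, 0.743, 0.0, 0.0]
ft_force: [-0.1, 1.4, -1.8]
grip_width: 0.0474
```

```bash
python3 - <<'E'
from h import *
b=(.5729,-.3579)
cv2.imwrite("pics/s6.png",env.read_camera("scene"))
plan((*b,.1085,6))
E
```

```text
now [ 0.5719 -0.3564  0.1478] yaw 6.01 q [-0.65  0.67  1.33  0.    1.15 -0.75] F [-1.2  1.4 -5. ] w 0.0476 t 9.175
{'wx': np.float64(-0.1), 'wy': np.float64(-0.1), 'wz': np.float64(0.0)} xyz [-1.6  0.9 39.3]
```

View pics/s6.png

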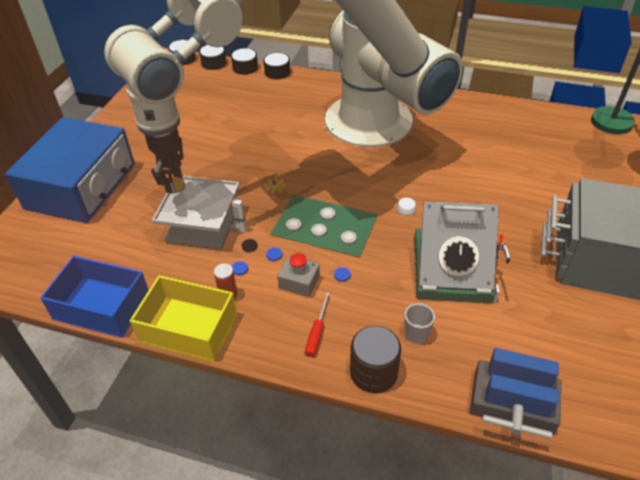

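Brass is held over the pan at about (177,185). Now I set it down.

{"op": "jog_arm", "data": {"motion": [{"wx":0,"wy":0,"wz":0,"x":0,"y":0,"z":25,"claw":140},{"wx":0,"wy":0,"wz":0,"x":0,"y":0,"z":42,"claw":140},{"wx":0,"wy":0,"wz":0,"x":0,"y":0,"z":42,"claw":140},{"wx":0,"wy":0,"wz":0,"x":0,"y":0,"z":50,"claw":140},{"wx":0,"wy":0,"wz":0,"x":0,"y":0,"z":50,"claw":70},{"wx":0,"wy":0,"wz":0,"x":0,"y":0,"z":50,"claw":70},{"wx":0,"wy":0,"wz":0,"x":0,"y":0,"z":20,"claw":70},{"wx":0,"wy":0,"wz":0,"x":0,"y":0,"z":-30,"claw":70},{"wx":0,"wy":0,"wz":0,"x":30,"y":-20,"z":-50,"claw":85},{"wx":0,"wy":0,"wz":0,"x":80,"y":-60,"z":-50,"claw":95}], "force": 50}}

```text
t: 10.42
tcp_pos: [0.507, -0.2862, 0.2014]
tcp_rot: [0.669, 0.743, 0.0, 0.003]
ft_force: [0.7, 0.2, -1.5]
grip_width: 0.0535
```

```bash
python3 - <<'E'
from h import *
t=env.read_camera("top");cv2.imwrite("pics/t7.png",t)
print(coins(t))
plan((.5114,-.0754,.15,45),(.5114,-.0754,.06,45))
E
```

```text
[('steel', 344.0, 307.0, 265, np.float64(0.4483), np.float64(-0.0031)), ('steel', 378.2, 276.4, 264, np.float64(0.5113), np.float64(-0.0755)), ('steel', 345.8, 275.9, 262, np.float64(0.5128), np.float64(-0.0077)), ('steel', 307.9, 273.9, 261, np.float64(0.5177), np.float64(0.0714))]
now [ 0.4975 -0.2777  0.1984] yaw 6.01 q [-0.61  0.48  1.55  0.    1.12 -0.72] F [-3.7  4.7  0.6] w 0.0538 t 10.475
{'wx': np.float64(-0.2), 'wy': np.float64(-0.5), 'wz': np.float64(-39.0)} xyz [199.4  35.3  49.4]
{'wx': np.float64(-0.2), 'wy': np.float64(-0.5), 'wz': np.float64(-39.0)} xyz [198.8  35.9 139.4]
```

View pics/t7.png

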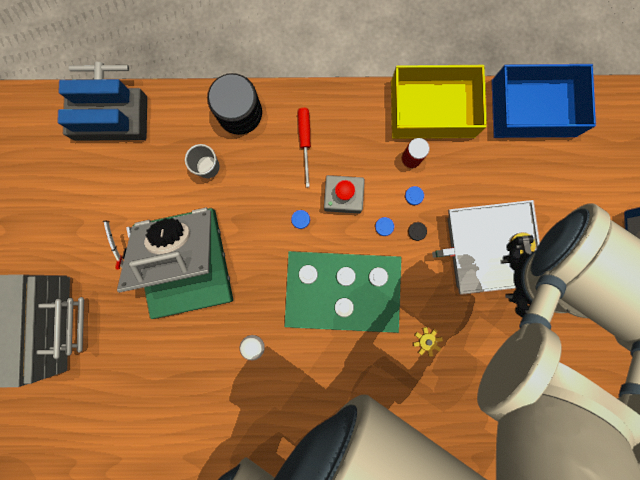

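{"op": "jog_arm", "data": {"motion": [{"wx":0,"wy":0,"wz":-8,"x":50,"y":7,"z":0,"claw":95},{"wx":0,"wy":0,"wz":-17,"x":100,"y":14,"z":10,"claw":95},{"wx":0,"wy":0,"wz":-26,"x":150,"y":21,"z":30,"claw":95},{"wx":0,"wy":0,"wz":-35,"x":200,"y":28,"z":50,"claw":95},{"wx":0,"wy":0,"wz":-39,"x":207,"y":28,"z":80,"claw":95},{"wx":0,"wy":0,"wz":-39,"x":207,"y":28,"z":120,"claw":95},{"wx":0,"wy":0,"wz":-39,"x":207,"y":28,"z":139,"claw":95},{"wx":0,"wy":0,"wz":-39,"x":207,"y":28,"z":139,"claw":95},{"wx":0,"wy":0,"wz":-39,"x":207,"y":28,"z":139,"claw":95}], "force": 50}}

```text
t: 11.6
tcp_pos: [0.5128, -0.0769, 0.0612]
tcp_rot: [0.383, 0.924, 0.0, 0.001]
ft_force: [0.6, -0.3, -0.5]
grip_width: 0.0537
```

```bash
python3 - <<'E'
from h import *
plan((.5114,-.0754,.0315,45))
s=env.read_camera("scene");crop(s,230,160,400,290,4.5,"s8")
crop(s,140,160,270,260,5,"s8p")
E
```

```text
now [ 0.5128 -0.0769  0.0612] yaw 44.97 q [-0.26  0.63  1.8  -0.    0.71 -1.05] F [ 0.6 -0.3 -0.5] w 0.0537 t 11.6
{'wx': np.float64(0.0), 'wy': np.float64(0.1), 'wz': np.float64(-0.0)} xyz [ 2.1  0.  29.7]
```

View pics/s8.png

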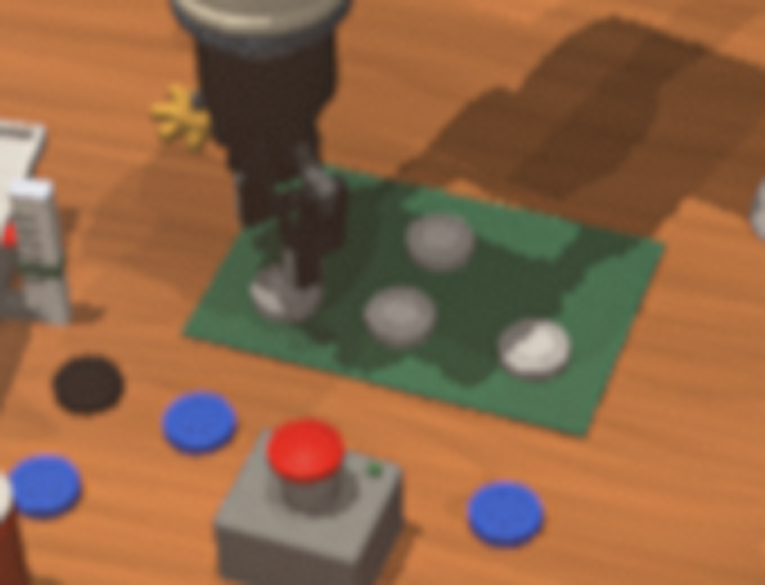

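View pics/s8p.png

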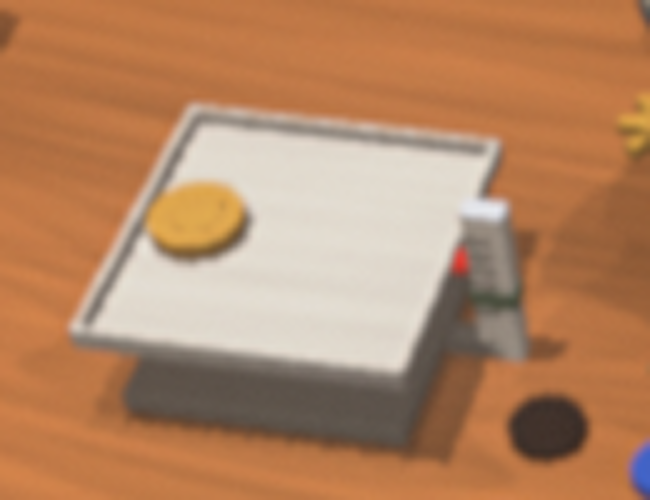

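{"op": "jog_arm", "data": {"motion": [{"wx":0,"wy":0,"wz":0,"x":2,"y":0,"z":15,"claw":95},{"wx":0,"wy":0,"wz":0,"x":2,"y":0,"z":28.5,"claw":95},{"wx":0,"wy":0,"wz":0,"x":2,"y":0,"z":28.5,"claw":95},{"wx":0,"wy":0,"wz":0,"x":2,"y":0,"z":28.5,"claw":170},{"wx":0,"wy":0,"wz":0,"x":2,"y":0,"z":28.5,"claw":170},{"wx":0,"wy":0,"wz":0,"x":2,"y":0,"z":28.5,"claw":170}], "force": 50}}

```text
t: 12.4
tcp_pos: [0.5109, -0.0753, 0.032]
tcp_rot: [0.383, 0.924, 0.0, 0.0]
ft_force: [-1.3, 1.4, 3.3]
grip_width: 0.0371
```

```bash
python3 - <<'E'
from h import *
plan((.5677,-.3082,.14,6),(.5677,-.3082,.0925,6))
E
```

```text
now [ 0.5109 -0.0753  0.032 ] yaw 44.97 q [-0.26  0.68  1.81 -0.    0.65 -1.05] F [-1.3  1.4  3.3] w 0.0371 t 12.4
{'wx': np.float64(0.0), 'wy': np.float64(0.0), 'wz': np.float64(39.0)} xyz [-204.9 -124.4 -107.9]
{'wx': np.float64(0.0), 'wy': np.float64(0.0), 'wz': np.float64(39.0)} xyz [-204.9 -124.5  -60.4]
```

{"op": "jog_arm", "data": {"motion": [{"wx":0,"wy":0,"wz":0,"x":0,"y":0,"z":-20,"claw":170},{"wx":0,"wy":0,"wz":0,"x":0,"y":0,"z":-70,"claw":170},{"wx":0,"wy":0,"wz":6,"x":-15,"y":-9,"z":-128,"claw":170},{"wx":0,"wy":0,"wz":15,"x":-65,"y":-39,"z":-128,"claw":170},{"wx":0,"wy":0,"wz":24,"x":-115,"y":-69,"z":-128,"claw":170},{"wx":0,"wy":0,"wz":33,"x":-165,"y":-99,"z":-128,"claw":170},{"wx":0,"wy":0,"wz":39,"x":-205,"y":-124.5,"z":-128,"claw":170},{"wx":0,"wy":0,"wz":39,"x":-205,"y":-124.5,"z":-110,"claw":170},{"wx":0,"wy":0,"wz":39,"x":-205,"y":-124.5,"z":-90,"claw":170},{"wx":0,"wy":0,"wz":39,"x":-205,"y":-124.5,"z":-90,"claw":170}], "force": 50}}

```text
t: 13.65
tcp_pos: [0.5665, -0.307, 0.1201]
tcp_rot: [0.669, 0.743, -0.0, -0.002]
ft_force: [0.1, 0.7, 0.0]
grip_width: 0.037
```

```bash
python3 - <<'E'
from h import *
plan((.5677,-.3082,.089,6))
s=env.read_camera("scene");crop(s,140,120,270,260,4,"s9p")
E
```

```text
now [ 0.5665 -0.307   0.1201] yaw 6.02 q [-0.59  0.67  1.43  0.    1.05 -0.69] F [0.1 0.7 0. ] w 0.037 t 13.65
{'wx': np.float64(-0.2), 'wy': np.float64(-0.1), 'wz': np.float64(0.0)} xyz [-1.4  1.1 31.1]
```

View pics/s9p.png

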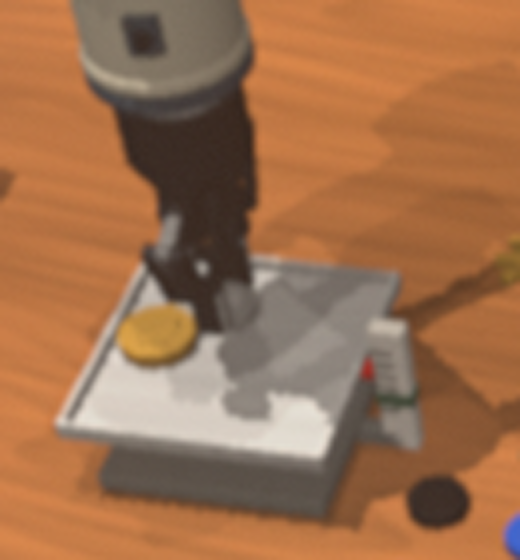

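{"op": "jog_arm", "data": {"motion": [{"wx":0,"wy":0,"wz":0,"x":0,"y":0,"z":20,"claw":170},{"wx":0,"wy":0,"wz":0,"x":0,"y":0,"z":34,"claw":170},{"wx":0,"wy":0,"wz":0,"x":0,"y":0,"z":34,"claw":170},{"wx":0,"wy":0,"wz":0,"x":0,"y":0,"z":34,"claw":95},{"wx":0,"wy":0,"wz":0,"x":0,"y":0,"z":34,"claw":95},{"wx":0,"wy":0,"wz":0,"x":0,"y":0,"z":5,"claw":95},{"wx":0,"wy":0,"wz":0,"x":0,"y":0,"z":-45,"claw":95},{"wx":0,"wy":0,"wz":0,"x":40,"y":-30,"z":-75,"claw":95},{"wx":0,"wy":0,"wz":-5,"x":85,"y":-65,"z":-75,"claw":95},{"wx":0,"wy":0,"wz":-5,"x":85,"y":-65,"z":-75,"claw":95}], "force": 50}}

```text
t: 14.95
tcp_pos: [0.4911, -0.2276, 0.1974]
tcp_rot: [0.635, 0.772, -0.0, -0.001]
ft_force: [1.0, -0.8, 1.0]
grip_width: 0.0537
```

```bash
python3 - <<'E'
from h import *
t=env.read_camera("top");cv2.imwrite("pics/t10.png",t)
s=env.read_camera("scene");crop(s,140,120,270,260,4,"s10p")
print(coins(t))
plan((.4483,-.0031,.15,45),(.4483,-.0031,.06,45))
E
```

```text
[('steel', 344.0, 307.0, 265, np.float64(0.4483), np.float64(-0.0031)), ('steel', 345.8, 276.0, 260, np.float64(0.5128), np.float64(-0.0077)), ('steel', 307.9, 273.9, 261, np.float64(0.5177), np.float64(0.0715))]
now [ 0.4944 -0.2305  0.1976] yaw 10.97 q [-0.55  0.45  1.62 -0.    1.07 -0.74] F [ 0.5  0.3 -0.6] w 0.0535 t 15.05
{'wx': np.float64(0.0), 'wy': np.float64(0.1), 'wz': np.float64(-34.0)} xyz [232.1  -2.1  47.4]
{'wx': np.float64(0.0), 'wy': np.float64(0.1), 'wz': np.float64(-34.0)} xyz [232.2  -2.2 137.4]
```

View pics/s10p.png

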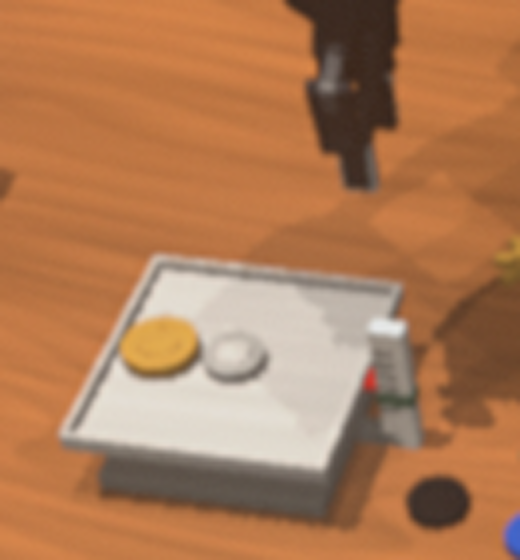

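{"op": "jog_arm", "data": {"motion": [{"wx":0,"wy":0,"wz":-8,"x":50,"y":0,"z":0,"claw":95},{"wx":0,"wy":0,"wz":-17,"x":105,"y":0,"z":10,"claw":95},{"wx":0,"wy":0,"wz":-26,"x":160,"y":-2,"z":30,"claw":95},{"wx":0,"wy":0,"wz":-34,"x":215,"y":-2,"z":50,"claw":95},{"wx":0,"wy":0,"wz":-34,"x":232,"y":-2,"z":90,"claw":95},{"wx":0,"wy":0,"wz":-34,"x":232,"y":-2,"z":130,"claw":95},{"wx":0,"wy":0,"wz":-34,"x":232,"y":-2,"z":137,"claw":95},{"wx":0,"wy":0,"wz":-34,"x":232,"y":-2,"z":137,"claw":95},{"wx":0,"wy":0,"wz":-34,"x":232,"y":-2,"z":137,"claw":95}], "force": 50}}

```text
t: 16.18
tcp_pos: [0.4491, -0.0035, 0.0609]
tcp_rot: [0.383, 0.924, 0.0, 0.001]
ft_force: [-0.3, 0.1, 0.5]
grip_width: 0.0536
```

```bash
python3 - <<'E'
from h import *
plan((.4483,-.0031,.0325,45))
s=env.read_camera("scene");crop(s,260,160,400,290,4.5,"s11")
E
```

```text
now [ 0.4491 -0.0035  0.0609] yaw 44.94 q [-0.14  0.58  1.97 -0.    0.59 -0.93] F [-0.3  0.1  0.5] w 0.0536 t 16.175
{'wx': np.float64(0.1), 'wy': np.float64(0.1), 'wz': np.float64(-0.1)} xyz [ 0.9 -0.3 28.4]
```

View pics/s11.png

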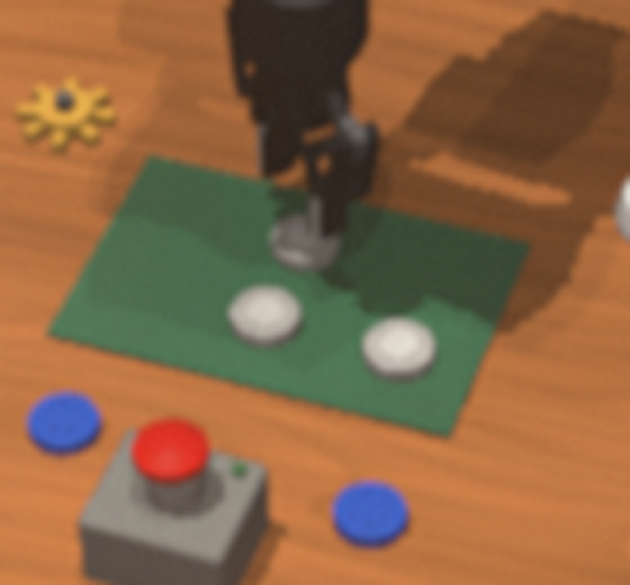

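{"op": "jog_arm", "data": {"motion": [{"wx":0,"wy":0,"wz":0,"x":1,"y":0,"z":15,"claw":95},{"wx":0,"wy":0,"wz":0,"x":1,"y":0,"z":28.5,"claw":95},{"wx":0,"wy":0,"wz":0,"x":1,"y":0,"z":28.5,"claw":95},{"wx":0,"wy":0,"wz":0,"x":1,"y":0,"z":28.5,"claw":170},{"wx":0,"wy":0,"wz":0,"x":1,"y":0,"z":28.5,"claw":170},{"wx":0,"wy":0,"wz":0,"x":1,"y":0,"z":28.5,"claw":170}], "force": 50}}

```text
t: 16.98
tcp_pos: [0.4474, -0.0024, 0.0319]
tcp_rot: [0.383, 0.924, 0.0, 0.0]
ft_force: [-1.8, -0.5, 7.5]
grip_width: 0.0373
```

```bash
python3 - <<'E'
from h import *
C=np.array([.5677,-.3082]);py=np.array([-.1045,.9945])
b=C+.05*py
plan((*b,.155,6),(*b,.08,6))
E
```

```text
now [ 0.4474 -0.0024  0.0319] yaw 44.97 q [-0.14  0.64  1.99 -0.    0.51 -0.92] F [-1.8 -0.5  7.5] w 0.0373 t 16.975
{'wx': np.float64(0.0), 'wy': np.float64(0.0), 'wz': np.float64(39.0)} xyz [-262.5  -99.5 -123. ]
{'wx': np.float64(0.0), 'wy': np.float64(0.0), 'wz': np.float64(39.0)} xyz [-262.5  -99.6  -48. ]
```

{"op": "jog_arm", "data": {"motion": [{"wx":0,"wy":0,"wz":0,"x":0,"y":0,"z":-20,"claw":170},{"wx":0,"wy":0,"wz":0,"x":0,"y":0,"z":-70,"claw":170},{"wx":0,"wy":0,"wz":6,"x":-20,"y":-8,"z":-128,"claw":170},{"wx":0,"wy":0,"wz":15,"x":-75,"y":-28,"z":-128,"claw":170},{"wx":0,"wy":0,"wz":24,"x":-130,"y":-49,"z":-128,"claw":170},{"wx":0,"wy":0,"wz":33,"x":-185,"y":-70,"z":-128,"claw":170},{"wx":0,"wy":0,"wz":39,"x":-240,"y":-91,"z":-128,"claw":170},{"wx":0,"wy":0,"wz":39,"x":-262.5,"y":-99.5,"z":-128,"claw":170},{"wx":0,"wy":0,"wz":39,"x":-262.5,"y":-99.5,"z":-100,"claw":170},{"wx":0,"wy":0,"wz":39,"x":-262.5,"y":-99.5,"z":-90,"claw":170}], "force": 50}}

```text
t: 18.23
tcp_pos: [0.5616, -0.2581, 0.1203]
tcp_rot: [0.669, 0.743, -0.0, -0.001]
ft_force: [-0.3, 0.2, -1.2]
grip_width: 0.0372
```

```bash
python3 - <<'E'
from h import *
plan((.5625,-.2585,.077,6))
s=env.read_camera("scene");crop(s,140,120,270,260,4,"s12p")
E
```

```text
now [ 0.5616 -0.2581  0.1203] yaw 5.95 q [-0.53  0.64  1.5   0.    1.01 -0.63] F [-0.3  0.2 -1.2] w 0.0372 t 18.225
{'wx': np.float64(-0.1), 'wy': np.float64(-0.1), 'wz': np.float64(-0.1)} xyz [-0.5  0.9 43.3]
```

View pics/s12p.png

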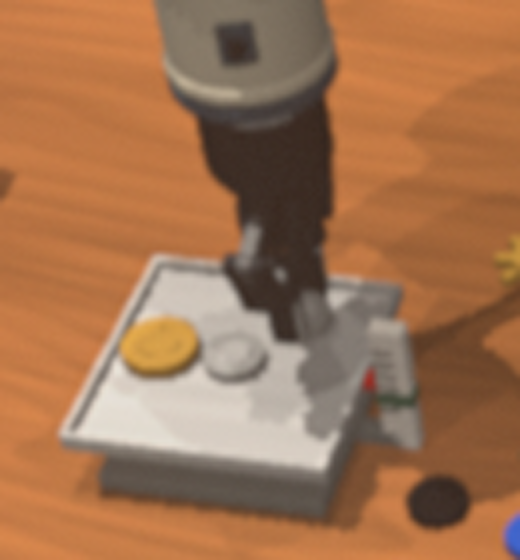

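{"op": "jog_arm", "data": {"motion": [{"wx":0,"wy":0,"wz":0,"x":0,"y":0,"z":25,"claw":170},{"wx":0,"wy":0,"wz":0,"x":0,"y":0,"z":43,"claw":170},{"wx":0,"wy":0,"wz":0,"x":0,"y":0,"z":43,"claw":170},{"wx":0,"wy":0,"wz":0,"x":0,"y":0,"z":43,"claw":95},{"wx":0,"wy":0,"wz":0,"x":0,"y":0,"z":43,"claw":95},{"wx":0,"wy":0,"wz":0,"x":0,"y":0,"z":15,"claw":95},{"wx":0,"wy":0,"wz":0,"x":0,"y":0,"z":-40,"claw":95},{"wx":0,"wy":0,"wz":0,"x":30,"y":-10,"z":-80,"claw":120},{"wx":0,"wy":0,"wz":0,"x":90,"y":-20,"z":-80,"claw":200},{"wx":0,"wy":0,"wz":0,"x":140,"y":-20,"z":-80,"claw":255}], "force": 30}}

```text
t: 19.52
tcp_pos: [0.5272, -0.1198, 0.2025]
tcp_rot: [0.67, 0.743, 0.0, 0.001]
ft_force: [0.6, -0.4, 0.0]
grip_width: 0.0093
```

```bash
python3 - <<'E'
from h import *
t=env.read_camera("top");cv2.imwrite("pics/t13.png",t)
s=env.read_camera("scene");crop(s,140,160,270,260,6,"s13p")
print(coins(t))
plan((.6823,-.004,.2,6),(.6823,-.004,.125,6))
print(tri((298,259),(344.5,189.5)))
E
```

```text
[('steel', 401.8, 305.6, 462, np.float64(0.4502), np.float64(-0.1233)), ('steel', 345.5, 275.7, 228, np.float64(0.5133), np.float64(-0.0072)), ('steel', 307.8, 273.9, 256, np.float64(0.5178), np.float64(0.0717)), ('steel', 409.8, 262.7, 180, np.float64(0.5391), np.float64(-0.142))]
now [ 0.5269 -0.1173  0.2022] yaw 6.14 q [-0.33  0.44  1.62  0.    1.08 -0.44] F [-0.3  0.1 -0.5] w 0.0003 t 19.625
{'wx': np.float64(0.0), 'wy': np.float64(-0.0), 'wz': np.float64(0.1)} xyz [ 96.  166.6   2.3]
{'wx': np.float64(0.0), 'wy': np.float64(-0.0), 'wz': np.float64(0.1)} xyz [ 96.  166.6  77.3]
[ 0.68304508 -0.00391024  0.08437164]
```

View pics/s13p.png

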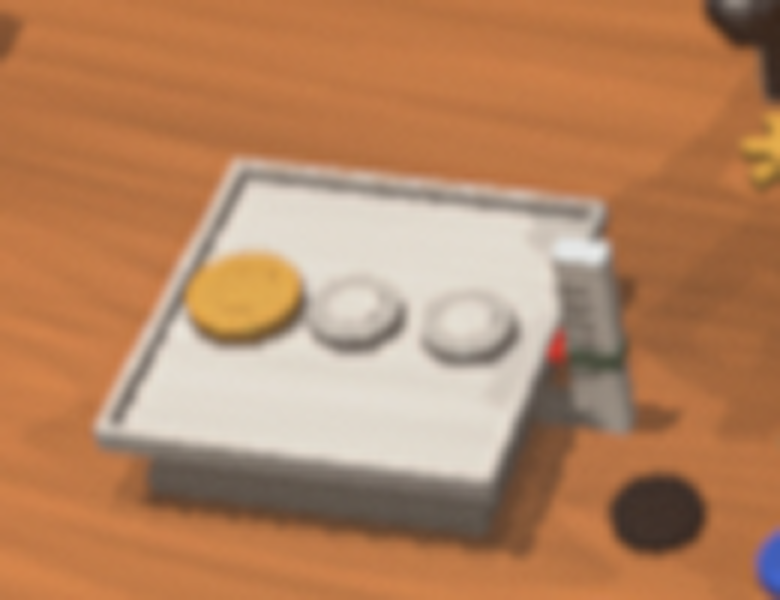

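View pics/t13.png

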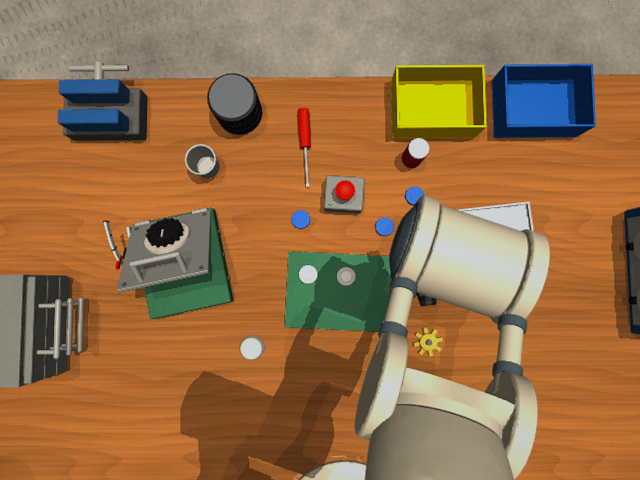

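```bash
python3 - <<'E'
from h import *
C=np.array([.5677,-.3082,0]);px=np.array([.9945,.1045,0]);py=np.array([-.1045,.9945,0])
for s in(0,.03,.035,.04,.045,.05):
    print(s,"ptr",proj("scene",C+.090*py+[0,0,.083-s]).round(1),"far corners",[proj("scene",C+a*.085*px+b*.085*py+[0,0,.088-s]).round(1) for a,b in((1,-1),(1,1),(-1,-1),(-1,1))])
f=lambda u,v:(round(140+u/6,1),round(160+v/6,1))
print("meas ptr",f(558,348),"corners",f(95,432),f(497,487),f(237,160),f(605,203))
E
```

```text
0 ptr [231.6 205.6] far corners [array([152. , 219.5]), array([219.1, 227.9]), array([176.6, 174.6]), array([239. , 181.7])]
0.03 ptr [233.1 214.3] far corners [array([154.7, 228.2]), array([220.8, 236.6]), array([178.7, 183.3]), array([240.3, 190.4])]
0.035 ptr [233.3 215.7] far corners [array([155.1, 229.6]), array([221.1, 238.1]), array([179.1, 184.7]), array([240.6, 191.8])]
0.04 ptr [233.6 217.1] far corners [array([155.6, 231. ]), array([221.4, 239.5]), array([179.4, 186.1]), array([240.8, 193.2])]
0.045 ptr [233.8 218.5] far corners [array([156. , 232.4]), array([221.7, 240.9]), array([179.8, 187.5]), array([241. , 194.6])]
0.05 ptr [234.1 219.9] far corners [array([156.4, 233.8]), array([221.9, 242.3]), array([180.1, 188.9]), array([241.2, 196. ])]
meas ptr (233.0, 218.0) corners (155.8, 232.0) (222.8, 241.2) (179.5, 186.7) (240.8, 193.8)
```

```bash
python3 - <<'E'
from h import *
s0=cv2.imread("pics/scene0.png");crop(s0,140,150,270,250,6,"s0p")
s=env.read_camera("scene");crop(s,220,190,260,240,12,"s13z")
for im in(s0,s):
    h=cv2.cvtColor(im,cv2.COLOR_BGR2HSV);m=cv2.inRange(h,(0,120,90),(8,255,255))|cv2.inRange(h,(172,120,90),(180,255,255));m[:,:225]=0;m[:,242:]=0;m[:190]=0;m[235:]=0
    ys,xs=np.nonzero(m);print(xs.mean(),ys.mean(),len(xs))
E
```

```text
230.6 206.4 15
232.42857142857142 217.92857142857142 14
```

View pics/s13z.png

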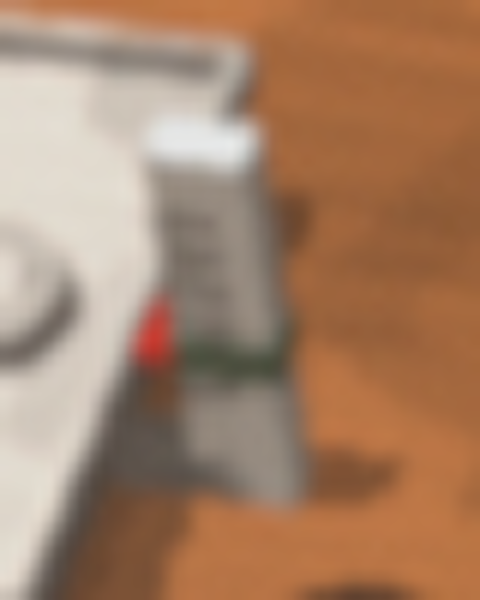

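View pics/s0p.png

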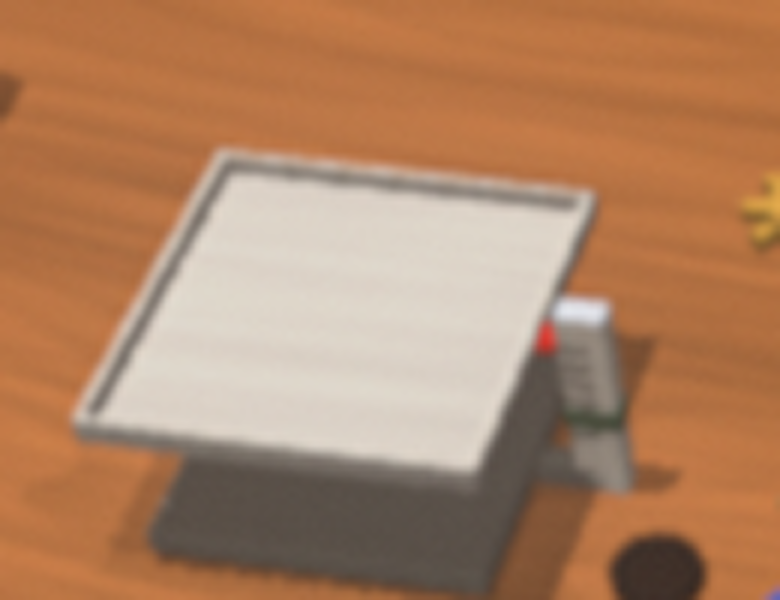

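The pointer has moved 11.5 px, which matches a 0.040 sink, and it stands beside the green band. Plate and pan are set, so next is the plunger.

{"op": "jog_arm", "data": {"motion": [{"wx":0,"wy":0,"wz":0,"x":30,"y":50,"z":0,"claw":255},{"wx":0,"wy":0,"wz":0,"x":60,"y":105,"z":0,"claw":255},{"wx":0,"wy":0,"wz":0,"x":96,"y":150,"z":0,"claw":255},{"wx":0,"wy":0,"wz":0,"x":96,"y":167,"z":40,"claw":255},{"wx":0,"wy":0,"wz":0,"x":96,"y":167,"z":77,"claw":255},{"wx":0,"wy":0,"wz":0,"x":96,"y":167,"z":77,"claw":255},{"wx":0,"wy":0,"wz":0,"x":96,"y":167,"z":77,"claw":255}], "force": 30}}

```text
t: 20.55
tcp_pos: [0.6849, -0.0091, 0.1259]
tcp_rot: [0.67, 0.743, 0.001, 0.001]
ft_force: [0.2, -0.3, 0.3]
grip_width: 0.0001
```

```bash
python3 - <<'E'
from h import *
plan((.6825,-.004,.10,6))
s=env.read_camera("scene");crop(s,240,180,360,300,5,"s14")
E
```

```text
now [ 0.6849 -0.0091  0.1259] yaw 5.94 q [-0.1   0.71  1.32 -0.    1.12 -0.2 ] F [ 0.2 -0.3  0.3] w 0.0001 t 20.55
{'wx': np.float64(0.1), 'wy': np.float64(0.0), 'wz': np.float64(-0.1)} xyz [ 5.3 -1.9 25.9]
```

View pics/s14.png

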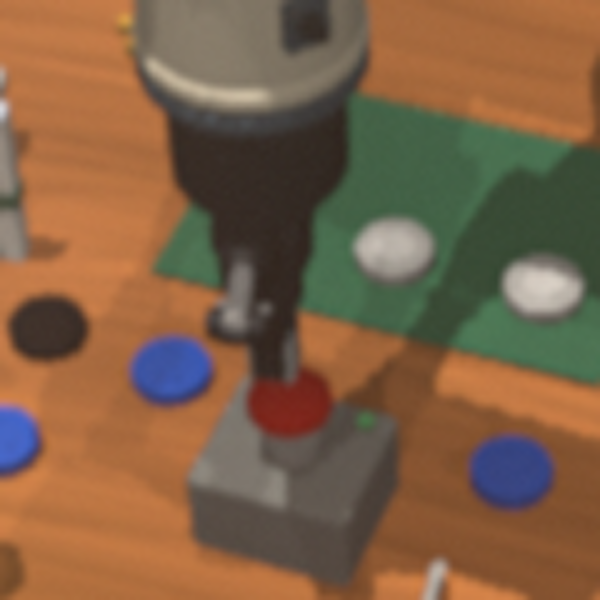

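{"op": "jog_arm", "data": {"motion": [{"wx":0,"wy":0,"wz":0,"x":5,"y":-2,"z":6,"claw":255},{"wx":0,"wy":0,"wz":0,"x":5,"y":-2,"z":14,"claw":255},{"wx":0,"wy":0,"wz":0,"x":5,"y":-2,"z":20,"claw":255},{"wx":0,"wy":0,"wz":0,"x":5,"y":-2,"z":25,"claw":255},{"wx":0,"wy":0,"wz":0,"x":5,"y":-2,"z":27,"claw":255},{"wx":0,"wy":0,"wz":0,"x":5,"y":-2,"z":27,"claw":255},{"wx":0,"wy":0,"wz":0,"x":5,"y":-2,"z":27,"claw":255}]}}

```text
t: 21.48
tcp_pos: [0.6819, -0.0034, 0.0995]
tcp_rot: [0.669, 0.743, 0.001, 0.001]
ft_force: [-9.8, 3.7, 34.8]
grip_width: 0.0
```

```bash
python3 - <<'E'
from h import *
plan((.6825,-.004,.10,6))
s=env.read_camera("scene");crop(s,240,180,360,300,5,"s15")
E
```

```text
now [ 0.6819 -0.0034  0.0995] yaw 5.98 q [-0.09  0.73  1.34  0.    1.06 -0.2 ] F [-9.8  3.7 34.8] w 0.0 t 21.475
{'wx': np.float64(0.1), 'wy': np.float64(0.0), 'wz': np.float64(-0.0)} xyz [-0.6  0.5 -0.5]
```

View pics/s15.png

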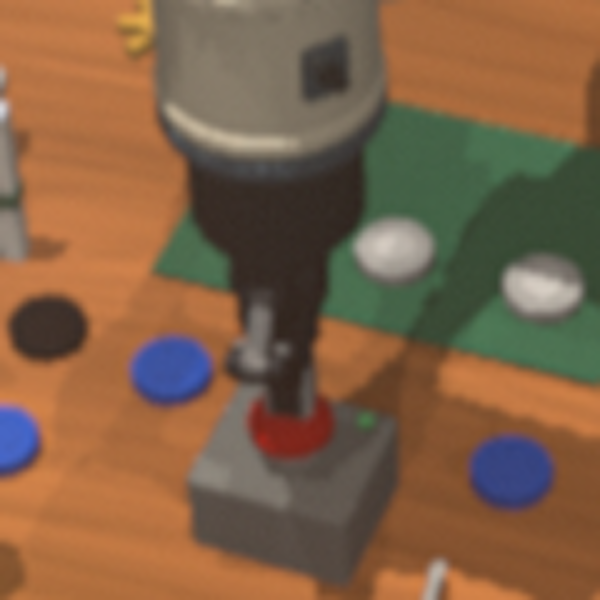

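{"op": "jog_arm", "data": {"motion": [{"wx":0,"wy":0,"wz":0,"x":0,"y":0,"z":-30,"claw":255},{"wx":0,"wy":0,"wz":0,"x":0,"y":0,"z":-90,"claw":255},{"wx":0,"wy":0,"wz":0,"x":10,"y":-5,"z":-150,"claw":200},{"wx":0,"wy":0,"wz":0,"x":50,"y":-15,"z":-200,"claw":120},{"wx":0,"wy":0,"wz":-1,"x":100,"y":-30,"z":-215,"claw":120},{"wx":0,"wy":0,"wz":-2,"x":150,"y":-45,"z":-215,"claw":120},{"wx":0,"wy":0,"wz":-3,"x":205,"y":-60,"z":-215,"claw":120},{"wx":0,"wy":0,"wz":-4,"x":260,"y":-75,"z":-215,"claw":120},{"wx":0,"wy":0,"wz":-5,"x":315,"y":-90,"z":-215,"claw":120},{"wx":0,"wy":0,"wz":-5.4,"x":330,"y":-95,"z":-215,"claw":120}], "force": 30}}

```text
t: 22.78
tcp_pos: [0.5513, 0.3173, 0.3119]
tcp_rot: [0.632, 0.775, -0.0, -0.0]
ft_force: [0.1, -0.0, 0.4]
grip_width: 0.0454
```

```bash
python3 - <<'E'
from h import *
t=env.read_camera("top");crop(t,80,160,440,340,2.2,"t16")
plan((.545,.333,.24,11.4),(.545,.333,.208,11.4))
E
```

```text
now [0.5512 0.3175 0.3119] yaw 11.57 q [0.43 0.47 1.24 0.   1.44 0.23] F [-1.6  1.4 -0.2] w 0.0452 t 22.825
{'wx': np.float64(-0.0), 'wy': np.float64(-0.0), 'wz': np.float64(0.2)} xyz [16.4 -2.9 71.9]
{'wx': np.float64(-0.0), 'wy': np.float64(-0.0), 'wz': np.float64(0.2)} xyz [ 16.3  -2.9 103.9]
```

View pics/t16.png

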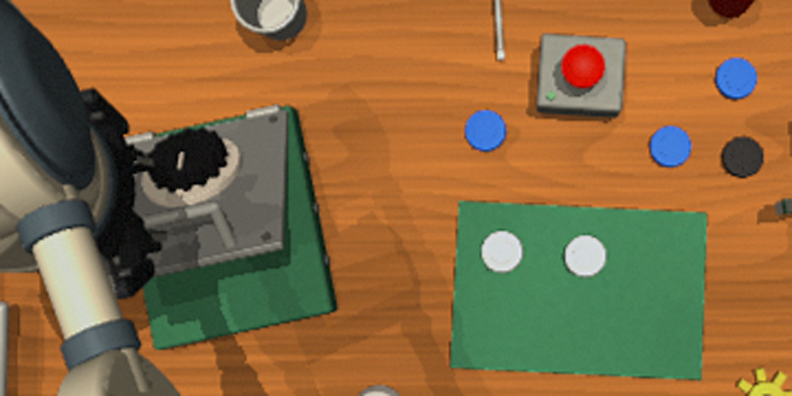

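{"op": "jog_arm", "data": {"motion": [{"wx":0,"wy":0,"wz":0,"x":16,"y":-2,"z":40,"claw":120},{"wx":0,"wy":0,"wz":0,"x":16,"y":-2,"z":70,"claw":120},{"wx":0,"wy":0,"wz":0,"x":16,"y":-2,"z":103,"claw":120},{"wx":0,"wy":0,"wz":0,"x":16,"y":-2,"z":103,"claw":120},{"wx":0,"wy":0,"wz":0,"x":16,"y":-2,"z":103,"claw":255},{"wx":0,"wy":0,"wz":0,"x":16,"y":-2,"z":103,"claw":255},{"wx":0,"wy":0,"wz":0,"x":16,"y":-2,"z":103,"claw":255},{"wx":0,"wy":0,"wz":0,"x":16,"y":-2,"z":103,"claw":255}], "force": 30}}

```text
t: 23.82
tcp_pos: [0.5478, 0.3299, 0.2108]
tcp_rot: [0.634, 0.774, 0.001, 0.0]
ft_force: [-4.4, -3.3, 5.6]
grip_width: 0.0089
```

{"op": "jog_arm", "data": {"motion": [{"wx":0,"wy":0,"wz":0,"x":0,"y":-12,"z":8,"claw":255},{"wx":0,"wy":0,"wz":0,"x":0,"y":-25,"z":18,"claw":255},{"wx":0,"wy":0,"wz":0,"x":0,"y":-37,"z":30,"claw":255},{"wx":0,"wy":0,"wz":0,"x":0,"y":-48,"z":43,"claw":255},{"wx":0,"wy":0,"wz":0,"x":0,"y":-58,"z":58,"claw":255},{"wx":0,"wy":0,"wz":0,"x":0,"y":-67,"z":74,"claw":255},{"wx":0,"wy":0,"wz":0,"x":0,"y":-75,"z":91,"claw":255},{"wx":0,"wy":0,"wz":0,"x":0,"y":-80,"z":106,"claw":255},{"wx":0,"wy":0,"wz":0,"x":0,"y":-82,"z":117,"claw":255},{"wx":0,"wy":0,"wz":0,"x":0,"y":-82,"z":117,"claw":255}], "force": 30}}

```text
t: 25.08
tcp_pos: [0.4637, 0.3122, 0.0915]
tcp_rot: [0.633, 0.774, -0.004, -0.002]
ft_force: [-18.7, -6.5, -1.0]
grip_width: 0.0087
```

```bash
python3 - <<'E'
from h import *
plan((.4649,.3171,.0959,11.4))
E
```

```text
now [0.4637 0.3122 0.0915] yaw 11.38 q [0.49 0.62 1.67 0.   0.86 0.29] F [-18.7  -6.5  -1. ] w 0.0087 t 25.075
{'wx': np.float64(-0.4), 'wy': np.float64(0.1), 'wz': np.float64(-0.0)} xyz [ 4.5  2.1 -4.5]
```

{"op": "jog_arm", "data": {"motion": [{"wx":0,"wy":0,"wz":0,"x":0,"y":-2,"z":0,"claw":255},{"wx":0,"wy":0,"wz":0,"x":0,"y":-2,"z":0,"claw":120},{"wx":0,"wy":0,"wz":0,"x":0,"y":-2,"z":0,"claw":120},{"wx":0,"wy":0,"wz":0,"x":0,"y":-2,"z":-30,"claw":120},{"wx":0,"wy":0,"wz":0,"x":0,"y":-2,"z":-60,"claw":255},{"wx":0,"wy":0,"wz":0,"x":0,"y":0,"z":-60,"claw":255},{"wx":0,"wy":0,"wz":0,"x":0,"y":0,"z":-40,"claw":255},{"wx":0,"wy":0,"wz":0,"x":0,"y":0,"z":-28,"claw":255},{"wx":0,"wy":0,"wz":0,"x":0,"y":0,"z":-24,"claw":255},{"wx":0,"wy":0,"wz":0,"x":0,"y":0,"z":-24,"claw":255}], "force": 30}}

```text
t: 26.32
tcp_pos: [0.4672, 0.3138, 0.116]
tcp_rot: [0.634, 0.774, -0.0, -0.0]
ft_force: [0.5, -0.6, -0.0]
grip_width: -0.0004
```

```bash
python3 - <<'E'
from h import *
plan()
s=env.read_camera("scene");crop(s,390,150,530,310,3.7,"s17")
E
```

```text
now [0.4672 0.3138 0.116 ] yaw 11.37 q [ 0.49  0.58  1.65 -0.    0.91  0.29] F [ 0.5 -0.6 -0. ] w -0.0004 t 26.325
```

View pics/s17.png

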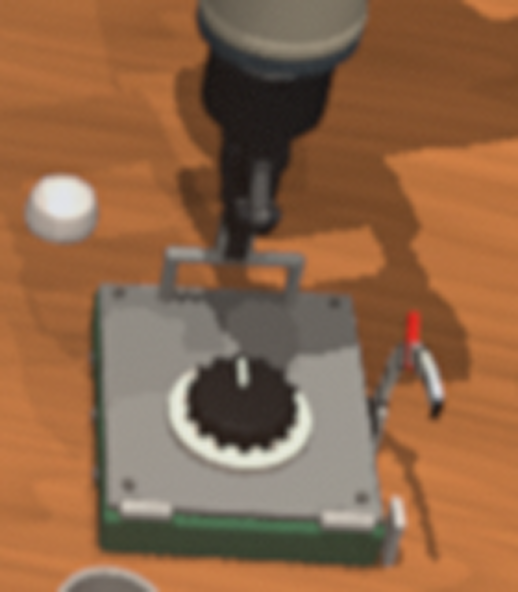

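{"op": "jog_arm", "data": {"motion": [{"wx":0,"wy":0,"wz":0,"x":0,"y":0,"z":2,"claw":255},{"wx":0,"wy":0,"wz":0,"x":0,"y":0,"z":3,"claw":255},{"wx":0,"wy":0,"wz":0,"x":0,"y":0,"z":3,"claw":255}]}}

```text
t: 26.75
tcp_pos: [0.4677, 0.3141, 0.1145]
tcp_rot: [0.634, 0.774, 0.001, 0.0]
ft_force: [-3.5, -2.0, 19.2]
grip_width: -0.0002
```

{"op": "jog_arm", "data": {"motion": [{"wx":0,"wy":0,"wz":0,"x":0,"y":0,"z":-40,"claw":255},{"wx":0,"wy":0,"wz":0,"x":0,"y":0,"z":-90,"claw":150},{"wx":0,"wy":0,"wz":0,"x":0,"y":0,"z":-90,"claw":95}], "force": 50}}

```text
t: 27.12
tcp_pos: [0.469, 0.3147, 0.2071]
tcp_rot: [0.634, 0.774, 0.003, 0.001]
ft_force: [0.5, -0.2, 0.1]
grip_width: 0.036
```

```bash
cat >> h.py <<'E'
E
python3 - <<'E'
from h import *
t=env.read_camera("top");cv2.imwrite("pics/t18.png",t);print(coins(t))
g=cv2.cvtColor(t,cv2.COLOR_BGR2GRAY)
crop(t,430,180,560,310,4.5,"t18p")
c=cv2.HoughCircles(cv2.resize(g[190:300,445:550],None,fx=4,fy=4,interpolation=cv2.INTER_CUBIC),cv2.HOUGH_GRADIENT,1,60,param1=80,param2=18,minRadius=32,maxRadius=58)
for u,v,r in c[0]:
    print(445+u/4,190+v/4,r/4,ray("top",445+u/4,190+v/4,.051).round(4))
E
```

```text
[('steel', 345.8, 275.9, 260, np.float64(0.5129), np.float64(-0.0078)), ('steel', 307.8, 273.9, 258, np.float64(0.5178), np.float64(0.0716))]
519.625 244.875 12.125 [ 0.5722 -0.3591  0.051 ]
495.875 248.375 9.8 [ 0.5655 -0.3108  0.051 ]
470.125 250.875 8.875 [ 0.5609 -0.2585  0.051 ]
```

View pics/t18p.png

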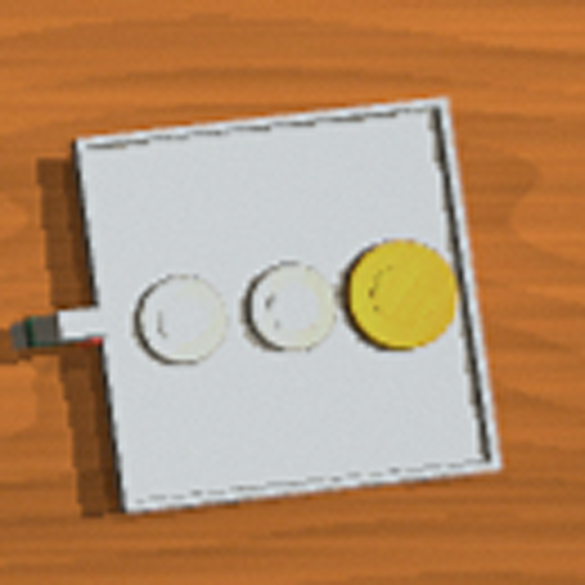

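View pics/t18.png

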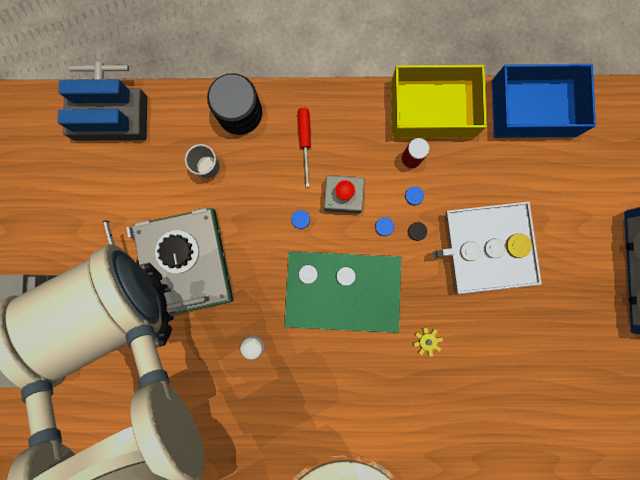

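```bash
python3 - <<'E'
from h import *
plan((.5609,-.2585,.2,6),(.5609,-.2585,.12,6))
E
```

```text
now [0.4681 0.3142 0.2051] yaw 11.38 q [ 0.49  0.46  1.56 -0.    1.11  0.29] F [-0.7  0.4 -0.7] w 0.0434 t 27.175
{'wx': np.float64(0.2), 'wy': np.float64(-0.1), 'wz': np.float64(5.4)} xyz [-579.8  -22.     4.4]
{'wx': np.float64(0.2), 'wy': np.float64(-0.1), 'wz': np.float64(5.4)} xyz [-579.9  -22.3   84.4]
```

{"op": "jog_arm", "data": {"motion": [{"wx":0,"wy":0,"wz":0.5,"x":-60,"y":-2,"z":0,"claw":95},{"wx":0,"wy":0,"wz":1,"x":-120,"y":-5,"z":0,"claw":95},{"wx":0,"wy":0,"wz":2,"x":-180,"y":-7,"z":0,"claw":95},{"wx":0,"wy":0,"wz":2.5,"x":-240,"y":-10,"z":0,"claw":95},{"wx":0,"wy":0,"wz":3,"x":-300,"y":-12,"z":0,"claw":95},{"wx":0,"wy":0,"wz":4,"x":-360,"y":-14,"z":0,"claw":95},{"wx":0,"wy":0,"wz":4.5,"x":-420,"y":-17,"z":0,"claw":95},{"wx":0,"wy":0,"wz":5,"x":-480,"y":-19,"z":0,"claw":95},{"wx":0,"wy":0,"wz":5.4,"x":-540,"y":-21,"z":0,"claw":95},{"wx":0,"wy":0,"wz":5.4,"x":-580,"y":-22,"z":10,"claw":95}], "force": 50}}

```text
t: 28.42
tcp_pos: [0.5601, -0.2619, 0.1926]
tcp_rot: [0.67, 0.742, -0.0, 0.0]
ft_force: [0.2, 0.5, -0.2]
grip_width: 0.0535
```

{"op": "jog_arm", "data": {"motion": [{"wx":0,"wy":0,"wz":0,"x":0,"y":0,"z":50,"claw":95},{"wx":0,"wy":0,"wz":0,"x":0,"y":0,"z":90,"claw":95},{"wx":0,"wy":0,"wz":0,"x":0,"y":0,"z":90,"claw":95},{"wx":0,"wy":0,"wz":0,"x":0,"y":0,"z":90,"claw":95}]}}

```text
t: 28.92
tcp_pos: [0.5605, -0.2593, 0.1043]
tcp_rot: [0.669, 0.743, 0.0, 0.0]
ft_force: [0.4, 0.5, 1.3]
grip_width: 0.0538
```

```bash
python3 - <<'E'
from h import *
plan((.5609,-.2585,.0685,6))
s=env.read_camera("scene");crop(s,140,120,270,260,4,"s19p")
E
```

```text
now [ 0.5605 -0.2593  0.1043] yaw 5.98 q [-0.53  0.66  1.52 -0.    0.97 -0.63] F [0.4 0.5 1.3] w 0.0538 t 28.925
{'wx': np.float64(0.0), 'wy': np.float64(0.0), 'wz': np.float64(-0.0)} xyz [ 0.8  0.5 35.8]
```

View pics/s19p.png

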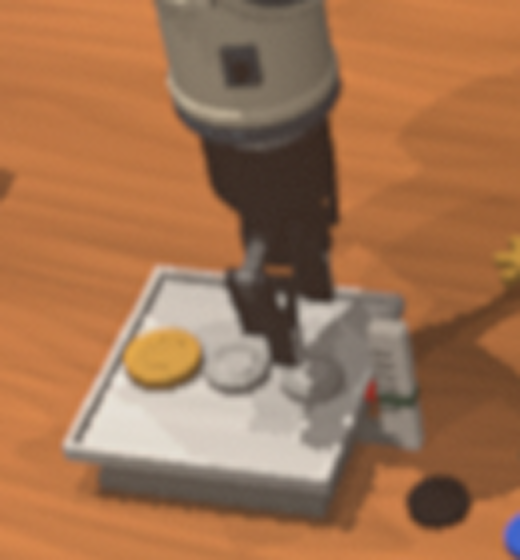

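{"op": "jog_arm", "data": {"motion": [{"wx":0,"wy":0,"wz":0,"x":0.8,"y":0.5,"z":20,"claw":95},{"wx":0,"wy":0,"wz":0,"x":0.8,"y":0.5,"z":36,"claw":95},{"wx":0,"wy":0,"wz":0,"x":0.8,"y":0.5,"z":36,"claw":95},{"wx":0,"wy":0,"wz":0,"x":0.8,"y":0.5,"z":36,"claw":170},{"wx":0,"wy":0,"wz":0,"x":0.8,"y":0.5,"z":36,"claw":170},{"wx":0,"wy":0,"wz":0,"x":0.8,"y":0.5,"z":36,"claw":170},{"wx":0,"wy":0,"wz":0,"x":0.8,"y":0.5,"z":20,"claw":170},{"wx":0,"wy":0,"wz":0,"x":0.8,"y":0.5,"z":-20,"claw":170},{"wx":0,"wy":0,"wz":0,"x":0.8,"y":0.5,"z":-60,"claw":170},{"wx":0,"wy":0,"wz":0,"x":0.8,"y":0.5,"z":-60,"claw":170}], "force": 50}}

```text
t: 30.22
tcp_pos: [0.5619, -0.2591, 0.1674]
tcp_rot: [0.669, 0.743, 0.001, 0.003]
ft_force: [0.8, 0.2, -1.0]
grip_width: 0.0367
```

```bash
python3 - <<'E'
from h import *
s=env.read_camera("scene");crop(s,140,100,270,260,3.7,"s20p")
plan((.4483,-.0031,.1,45),(.4483,-.0031,.033,45))
E
```

```text
now [ 0.5611 -0.2587  0.1654] yaw 5.97 q [-0.53  0.58  1.47 -0.    1.09 -0.63] F [-1.1 -0.1 -1.8] w 0.0366 t 30.275
{'wx': np.float64(0.1), 'wy': np.float64(0.2), 'wz': np.float64(-39.0)} xyz [266.  -85.8  64.7]
{'wx': np.float64(0.1), 'wy': np.float64(0.2), 'wz': np.float64(-39.0)} xyz [266.2 -86.  131.7]
```

View pics/s20p.png

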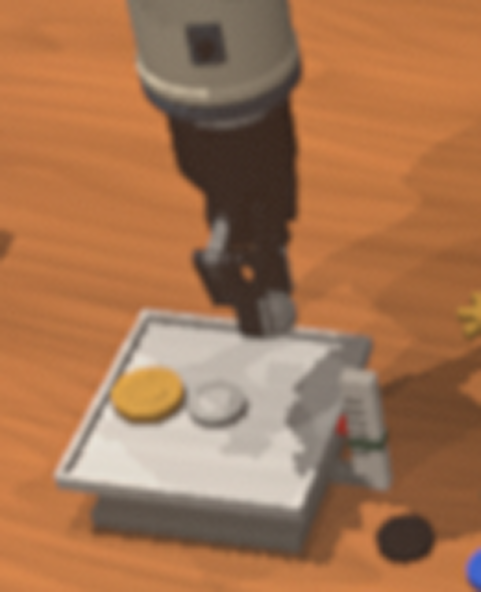

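{"op": "jog_arm", "data": {"motion": [{"wx":0,"wy":0,"wz":-7,"x":45,"y":-14,"z":0,"claw":170},{"wx":0,"wy":0,"wz":-15,"x":100,"y":-32,"z":0,"claw":170},{"wx":0,"wy":0,"wz":-23,"x":155,"y":-50,"z":10,"claw":170},{"wx":0,"wy":0,"wz":-31,"x":210,"y":-68,"z":30,"claw":170},{"wx":0,"wy":0,"wz":-39,"x":260,"y":-84,"z":60,"claw":170},{"wx":0,"wy":0,"wz":-39,"x":266,"y":-86,"z":90,"claw":170},{"wx":0,"wy":0,"wz":-39,"x":266,"y":-86,"z":105,"claw":170},{"wx":0,"wy":0,"wz":-39,"x":266,"y":-86,"z":105,"claw":170},{"wx":0,"wy":0,"wz":-39,"x":266,"y":-86,"z":105,"claw":170}], "force": 50}}

```text
t: 31.4
tcp_pos: [0.4473, -0.0028, 0.0586]
tcp_rot: [0.383, 0.924, -0.0, -0.0]
ft_force: [1.0, -0.4, -0.7]
grip_width: 0.0368
```

```bash
python3 - <<'E'
from h import *
s=env.read_camera("scene");crop(s,260,160,400,290,4.5,"s21")
plan((.4483,-.0031,.033,45))
E
```

```text
now [ 0.4475 -0.0028  0.0588] yaw 44.96 q [-0.14  0.58  1.97  0.    0.59 -0.92] F [-0.1 -0.1 -1.9] w 0.0368 t 31.45
{'wx': np.float64(0.0), 'wy': np.float64(0.0), 'wz': np.float64(-0.0)} xyz [-0.7  0.4 25.8]
```

View pics/s21.png

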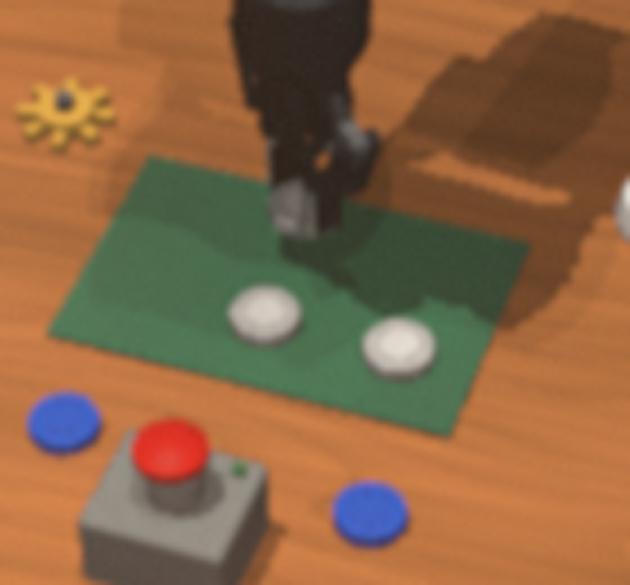

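{"op": "jog_arm", "data": {"motion": [{"wx":0,"wy":0,"wz":0,"x":0,"y":0,"z":15,"claw":170},{"wx":0,"wy":0,"wz":0,"x":0,"y":0,"z":26.5,"claw":170},{"wx":0,"wy":0,"wz":0,"x":0,"y":0,"z":26.5,"claw":170},{"wx":0,"wy":0,"wz":0,"x":0,"y":0,"z":26,"claw":95},{"wx":0,"wy":0,"wz":0,"x":0,"y":0,"z":26,"claw":95},{"wx":0,"wy":0,"wz":0,"x":0,"y":0,"z":10,"claw":95},{"wx":0,"wy":0,"wz":0,"x":0,"y":0,"z":-40,"claw":95},{"wx":0,"wy":0,"wz":5,"x":-20,"y":-10,"z":-100,"claw":95},{"wx":0,"wy":0,"wz":13,"x":-70,"y":-30,"z":-120,"claw":95},{"wx":0,"wy":0,"wz":13,"x":-70,"y":-30,"z":-120,"claw":95}], "force": 50}}

```text
t: 32.7
tcp_pos: [0.478, -0.0763, 0.1806]
tcp_rot: [0.487, 0.873, 0.0, 0.003]
ft_force: [-0.0, 0.5, -1.1]
grip_width: 0.0537
```

```bash
cat >> h.py <<'E'
def pancircles(t,z):
    g=cv2.cvtColor(t,cv2.COLOR_BGR2GRAY)
    c=cv2.HoughCircles(cv2.resize(g[190:300,445:550],None,fx=4,fy=4,interpolation=cv2.INTER_CUBIC),cv2.HOUGH_GRADIENT,1,60,param1=80,param2=18,minRadius=32,maxRadius=58)
    for u,v,r in ([] if c is None else c[0]): print("pan",445+u/4,190+v/4,r/4,ray("top",445+u/4,190+v/4,z).round(4))
E
python3 - <<'E'
from h import *
t=env.read_camera("top");cv2.imwrite("pics/t22.png",t);print(coins(t));pancircles(t,.061)
plan((.5655,-.3108,.18,6),(.5655,-.3108,.11,6))
E
```

```text
[('steel', 343.2, 307.5, 190, np.float64(0.4473), np.float64(-0.0014)), ('steel', 345.8, 275.5, 243, np.float64(0.5137), np.float64(-0.0078)), ('steel', 307.6, 273.8, 248, np.float64(0.518), np.float64(0.072)), ('steel', 401.6, 300.3, 1558, np.float64(0.4612), np.float64(-0.1232)), ('steel', 378.2, 288.8, 1014, np.float64(0.4855), np.float64(-0.075))]
pan 520.375 245.375 12.95 [ 0.5705 -0.3568  0.061 ]
pan 496.125 248.125 10.4 [ 0.5655 -0.3079  0.061 ]
now [ 0.4763 -0.0747  0.1793] yaw 31.85 q [-0.28  0.4   1.79 -0.    0.96 -0.84] F [-0.7  0.8 -1.7] w 0.0535 t 32.75
{'wx': np.float64(0.1), 'wy': np.float64(0.1), 'wz': np.float64(25.9)} xyz [-247.6  -48.8   -0.3]
{'wx': np.float64(0.1), 'wy': np.float64(0.1), 'wz': np.float64(25.9)} xyz [-247.5  -48.9   69.7]
```

View pics/t22.png

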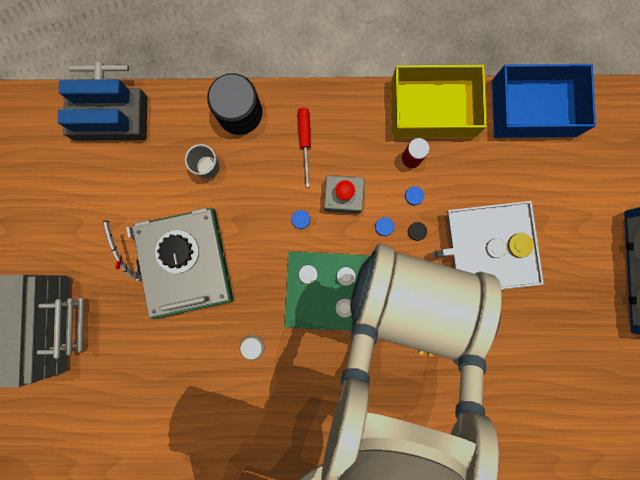

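{"op": "jog_arm", "data": {"motion": [{"wx":0,"wy":0,"wz":6,"x":-50,"y":-10,"z":0,"claw":95},{"wx":0,"wy":0,"wz":12,"x":-105,"y":-20,"z":0,"claw":95},{"wx":0,"wy":0,"wz":18,"x":-160,"y":-31,"z":0,"claw":95},{"wx":0,"wy":0,"wz":25,"x":-215,"y":-42,"z":0,"claw":95},{"wx":0,"wy":0,"wz":26,"x":-246,"y":-48.5,"z":30,"claw":95},{"wx":0,"wy":0,"wz":26,"x":-246,"y":-48.5,"z":68,"claw":95},{"wx":0,"wy":0,"wz":26,"x":-246,"y":-48.5,"z":68,"claw":95},{"wx":0,"wy":0,"wz":26,"x":-246,"y":-48.5,"z":68,"claw":95}], "force": 50}}

```text
t: 33.75
tcp_pos: [0.5648, -0.3071, 0.1111]
tcp_rot: [0.669, 0.743, 0.0, -0.0]
ft_force: [-1.0, -0.1, -0.1]
grip_width: 0.0538
```

```bash
python3 - <<'E'
from h import *
plan((.5655,-.3090,.0785,6))
s=env.read_camera("scene");crop(s,140,120,270,260,4,"s23p")
E
```

```text
now [ 0.5648 -0.3071  0.1111] yaw 6.04 q [-0.59  0.68  1.44  0.    1.02 -0.7 ] F [-1.  -0.1 -0.1] w 0.0538 t 33.75
{'wx': np.float64(0.0), 'wy': np.float64(-0.0), 'wz': np.float64(0.0)} xyz [-2.   0.5 32.6]
```

View pics/s23p.png

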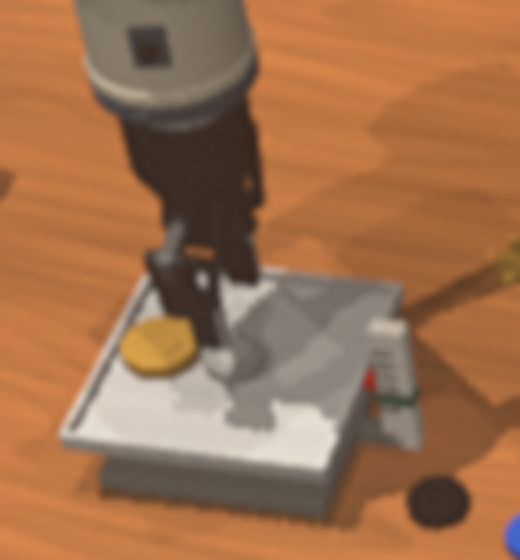

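{"op": "jog_arm", "data": {"motion": [{"wx":0,"wy":0,"wz":0,"x":-1.5,"y":0.5,"z":18,"claw":95},{"wx":0,"wy":0,"wz":0,"x":-1.5,"y":0.5,"z":33,"claw":95},{"wx":0,"wy":0,"wz":0,"x":-1.5,"y":0.5,"z":33,"claw":95},{"wx":0,"wy":0,"wz":0,"x":-1.5,"y":0.5,"z":33,"claw":170},{"wx":0,"wy":0,"wz":0,"x":-1.5,"y":0.5,"z":33,"claw":170},{"wx":0,"wy":0,"wz":0,"x":-1.5,"y":0.5,"z":33,"claw":170},{"wx":0,"wy":0,"wz":0,"x":-1.5,"y":0.5,"z":20,"claw":170},{"wx":0,"wy":0,"wz":0,"x":-1.5,"y":0.5,"z":-20,"claw":170},{"wx":0,"wy":0,"wz":0,"x":-1.5,"y":0.5,"z":-55,"claw":170},{"wx":0,"wy":0,"wz":0,"x":-1.5,"y":0.5,"z":-55,"claw":170}], "force": 50}}

```text
t: 35.05
tcp_pos: [0.5666, -0.3101, 0.169]
tcp_rot: [0.669, 0.743, 0.0, 0.003]
ft_force: [0.2, -0.3, -1.2]
grip_width: 0.0373
```

```bash
python3 - <<'E'
from h import *
plan((.5114,-.0754,.06,45))
s=env.read_camera("scene");crop(s,140,100,270,260,3.7,"s24p")
E
```

```text
now [ 0.5666 -0.3101  0.169 ] yaw 5.97 q [-0.59  0.61  1.39 -0.    1.14 -0.7 ] F [ 0.2 -0.3 -1.2] w 0.0373 t 35.05
{'wx': np.float64(0.2), 'wy': np.float64(0.3), 'wz': np.float64(-39.0)} xyz [239.6 -31.  108. ]
```

View pics/s24p.png

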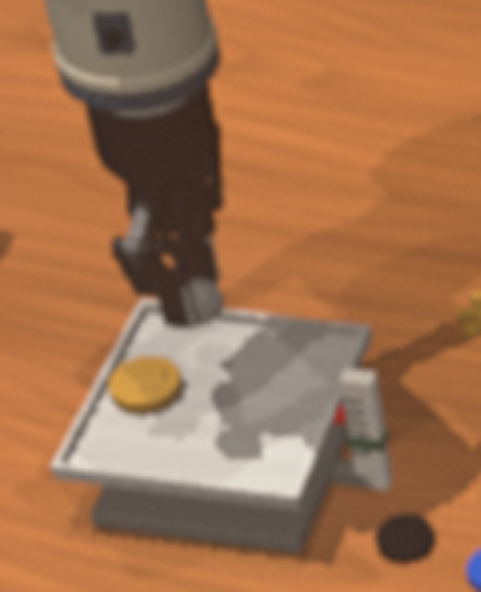

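{"op": "jog_arm", "data": {"motion": [{"wx":0,"wy":0,"wz":-7,"x":40,"y":-5,"z":0,"claw":170},{"wx":0,"wy":0,"wz":-15,"x":90,"y":-12,"z":0,"claw":170},{"wx":0,"wy":0,"wz":-23,"x":140,"y":-18,"z":0,"claw":170},{"wx":0,"wy":0,"wz":-31,"x":190,"y":-25,"z":20,"claw":170},{"wx":0,"wy":0,"wz":-39,"x":236,"y":-31,"z":60,"claw":170},{"wx":0,"wy":0,"wz":-39,"x":239.5,"y":-31,"z":95,"claw":170},{"wx":0,"wy":0,"wz":-39,"x":239.5,"y":-31,"z":108,"claw":170},{"wx":0,"wy":0,"wz":-39,"x":239.5,"y":-31,"z":108,"claw":170},{"wx":0,"wy":0,"wz":-39,"x":239.5,"y":-31,"z":108,"claw":170}], "force": 50}}

```text
t: 36.22
tcp_pos: [0.5102, -0.075, 0.0582]
tcp_rot: [0.383, 0.924, 0.0, 0.001]
ft_force: [-0.6, -0.1, -1.4]
grip_width: 0.0369
```

```bash
python3 - <<'E'
from h import *
plan((.5114,-.0754,.033,45))
s=env.read_camera("scene");crop(s,240,160,400,290,4.5,"s25")
E
```

```text
now [ 0.5102 -0.075   0.0582] yaw 44.91 q [-0.26  0.63  1.81 -0.    0.7  -1.05] F [-0.6 -0.1 -1.4] w 0.0369 t 36.225
{'wx': np.float64(0.0), 'wy': np.float64(0.1), 'wz': np.float64(-0.1)} xyz [-1.2  0.5 25.2]
```

View pics/s25.png

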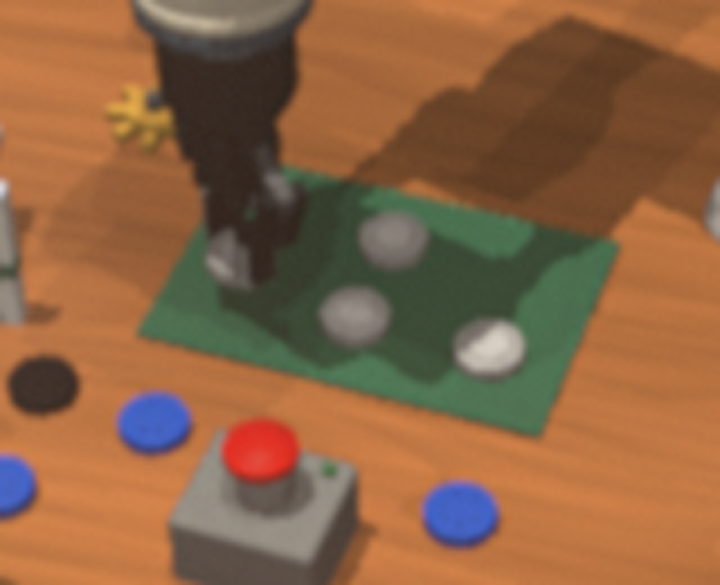

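{"op": "jog_arm", "data": {"motion": [{"wx":0,"wy":0,"wz":0,"x":-1,"y":0,"z":15,"claw":170},{"wx":0,"wy":0,"wz":0,"x":-1,"y":0,"z":26,"claw":170},{"wx":0,"wy":0,"wz":0,"x":-1,"y":0,"z":26,"claw":170},{"wx":0,"wy":0,"wz":0,"x":-1,"y":0,"z":25.5,"claw":95},{"wx":0,"wy":0,"wz":0,"x":-1,"y":0,"z":25.5,"claw":95},{"wx":0,"wy":0,"wz":0,"x":-1,"y":0,"z":10,"claw":95},{"wx":0,"wy":0,"wz":0,"x":-1,"y":0,"z":-40,"claw":80},{"wx":0,"wy":0,"wz":5,"x":-10,"y":-20,"z":-100,"claw":64},{"wx":0,"wy":0,"wz":13,"x":-50,"y":-50,"z":-120,"claw":64},{"wx":0,"wy":0,"wz":13,"x":-50,"y":-50,"z":-120,"claw":64}], "force": 50}}

```text
t: 37.52
tcp_pos: [0.511, -0.1479, 0.1805]
tcp_rot: [0.487, 0.873, 0.0, 0.003]
ft_force: [-0.2, 0.5, -0.5]
grip_width: 0.0639
```

```bash
python3 - <<'E'
from h import *
t=env.read_camera("top");cv2.imwrite("pics/t26.png",t);print(coins(t));pancircles(t,.072)
plan((.572,-.3585,.11,6))
E
```

```text
[('steel', 344.7, 307.0, 190, np.float64(0.4484), np.float64(-0.0046)), ('steel', 378.1, 277.2, 220, np.float64(0.5096), np.float64(-0.0752)), ('steel', 345.4, 275.6, 232, np.float64(0.5135), np.float64(-0.0069)), ('steel', 307.8, 273.9, 256, np.float64(0.5179), np.float64(0.0717))]
pan 454.375 222.875 9.925 [ 0.616  -0.2229  0.072 ]
pan 520.625 213.375 9.6 [ 0.6338 -0.3556  0.072 ]
now [ 0.5099 -0.1462  0.1791] yaw 31.86 q [-0.39  0.45  1.67  0.    1.01 -0.95] F [ 0.5 -0.   0.2] w 0.0639 t 37.575
{'wx': np.float64(0.1), 'wy': np.float64(0.1), 'wz': np.float64(25.9)} xyz [-212.9  -59.4   69.5]
```

View pics/t26.png

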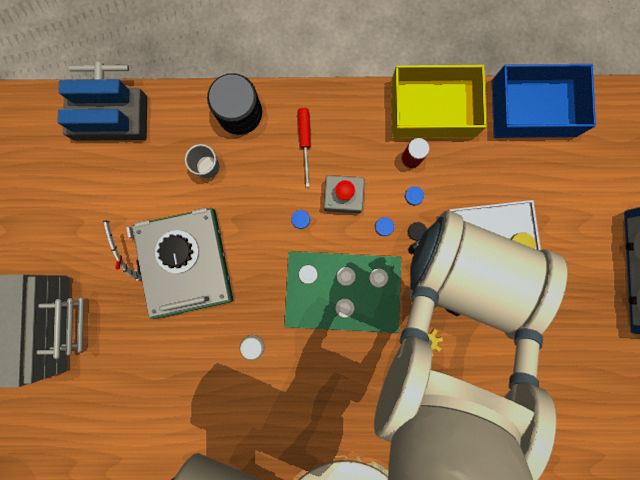

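{"op": "jog_arm", "data": {"motion": [{"wx":0,"wy":0,"wz":6,"x":-40,"y":-11,"z":0,"claw":64},{"wx":0,"wy":0,"wz":12,"x":-90,"y":-25,"z":0,"claw":64},{"wx":0,"wy":0,"wz":18,"x":-140,"y":-39,"z":0,"claw":64},{"wx":0,"wy":0,"wz":25,"x":-190,"y":-53,"z":0,"claw":64},{"wx":0,"wy":0,"wz":26,"x":-212,"y":-60,"z":30,"claw":64},{"wx":0,"wy":0,"wz":26,"x":-212,"y":-60,"z":60,"claw":64},{"wx":0,"wy":0,"wz":26,"x":-212,"y":-60,"z":60,"claw":64},{"wx":0,"wy":0,"wz":26,"x":-212,"y":-60,"z":60,"claw":64}], "force": 50}}

```text
t: 38.58
tcp_pos: [0.5712, -0.3559, 0.1183]
tcp_rot: [0.669, 0.743, 0.0, 0.0]
ft_force: [0.2, -0.2, 0.7]
grip_width: 0.0639
```

```bash
python3 - <<'E'
from h import *
plan((.5715,-.3578,.089,6))
s=env.read_camera("scene");crop(s,140,120,270,260,4,"s27p")
h=cv2.cvtColor(s,cv2.COLOR_BGR2HSV)
m=cv2.inRange(h,(12,130,90),(28,255,255))[175:225,140:230]
E
```

```text
now [ 0.5712 -0.3559  0.1183] yaw 6.04 q [-0.65  0.7   1.35  0.    1.08 -0.75] F [ 0.2 -0.2  0.7] w 0.0639 t 38.575
{'wx': np.float64(0.0), 'wy': np.float64(0.0), 'wz': np.float64(0.0)} xyz [-1.9  0.1 29.3]
```

View pics/s27p.png

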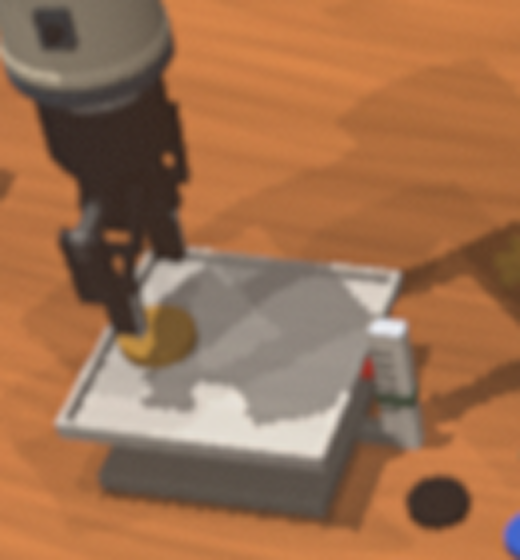

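{"op": "jog_arm", "data": {"motion": [{"wx":0,"wy":0,"wz":0,"x":-1.5,"y":0,"z":18,"claw":64},{"wx":0,"wy":0,"wz":0,"x":-1.5,"y":0,"z":30,"claw":64},{"wx":0,"wy":0,"wz":0,"x":-1.5,"y":0,"z":30,"claw":64},{"wx":0,"wy":0,"wz":0,"x":-1.5,"y":0,"z":30,"claw":140},{"wx":0,"wy":0,"wz":0,"x":-1.5,"y":0,"z":30,"claw":140},{"wx":0,"wy":0,"wz":0,"x":-1.5,"y":0,"z":30,"claw":140},{"wx":0,"wy":0,"wz":0,"x":-1.5,"y":0,"z":15,"claw":140},{"wx":0,"wy":0,"wz":0,"x":-1.5,"y":0,"z":-20,"claw":140},{"wx":0,"wy":0,"wz":0,"x":-1.5,"y":0,"z":-52,"claw":140},{"wx":0,"wy":0,"wz":0,"x":-1.5,"y":0,"z":-52,"claw":140}], "force": 60}}

```text
t: 39.88
tcp_pos: [0.5722, -0.3589, 0.1729]
tcp_rot: [0.669, 0.743, 0.0, 0.003]
ft_force: [0.1, 0.7, -2.1]
grip_width: 0.0466
```

```bash
python3 - <<'E'
from h import *
plan((.4413,-.0740,.06,45))
s=env.read_camera("scene");crop(s,140,100,270,260,3.7,"s28p")
E
```

```text
now [ 0.5722 -0.3589  0.1729] yaw 5.98 q [-0.65  0.64  1.31 -0.    1.19 -0.75] F [ 0.1  0.7 -2.1] w 0.0466 t 39.875
{'wx': np.float64(0.1), 'wy': np.float64(0.3), 'wz': np.float64(-39.0)} xyz [ 297.4 -101.   111.4]
```

View pics/s28p.png

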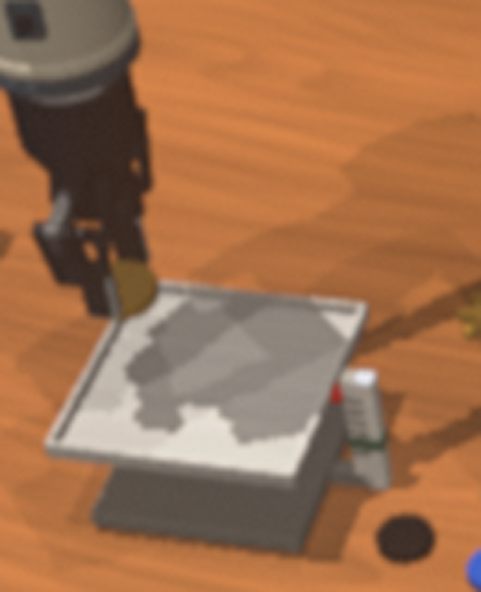

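{"op": "jog_arm", "data": {"motion": [{"wx":0,"wy":0,"wz":-6,"x":40,"y":-13,"z":0,"claw":140},{"wx":0,"wy":0,"wz":-13,"x":92,"y":-31,"z":0,"claw":140},{"wx":0,"wy":0,"wz":-20,"x":145,"y":-49,"z":0,"claw":140},{"wx":0,"wy":0,"wz":-27,"x":198,"y":-67,"z":0,"claw":140},{"wx":0,"wy":0,"wz":-34,"x":250,"y":-85,"z":20,"claw":140},{"wx":0,"wy":0,"wz":-39,"x":294,"y":-100,"z":60,"claw":140},{"wx":0,"wy":0,"wz":-39,"x":297,"y":-101,"z":95,"claw":140},{"wx":0,"wy":0,"wz":-39,"x":297,"y":-101,"z":111,"claw":140},{"wx":0,"wy":0,"wz":-39,"x":297,"y":-101,"z":111,"claw":140},{"wx":0,"wy":0,"wz":-39,"x":297,"y":-101,"z":111,"claw":140}], "force": 60}}

```text
t: 41.18
tcp_pos: [0.4397, -0.0733, 0.0586]
tcp_rot: [0.383, 0.924, -0.0, 0.0]
ft_force: [-0.1, 0.6, -1.7]
grip_width: 0.0466
```

```bash
python3 - <<'E'
from h import *
plan((.4413,-.0740,.033,45))
s=env.read_camera("scene");crop(s,240,160,400,290,4.5,"s29")
E
```

```text
now [ 0.4397 -0.0733  0.0586] yaw 44.96 q [-0.3   0.58  1.98 -0.    0.58 -1.08] F [-0.1  0.6 -1.7] w 0.0466 t 41.175
{'wx': np.float64(-0.0), 'wy': np.float64(0.0), 'wz': np.float64(-0.0)} xyz [-1.6  0.6 25.6]
```

View pics/s29.png

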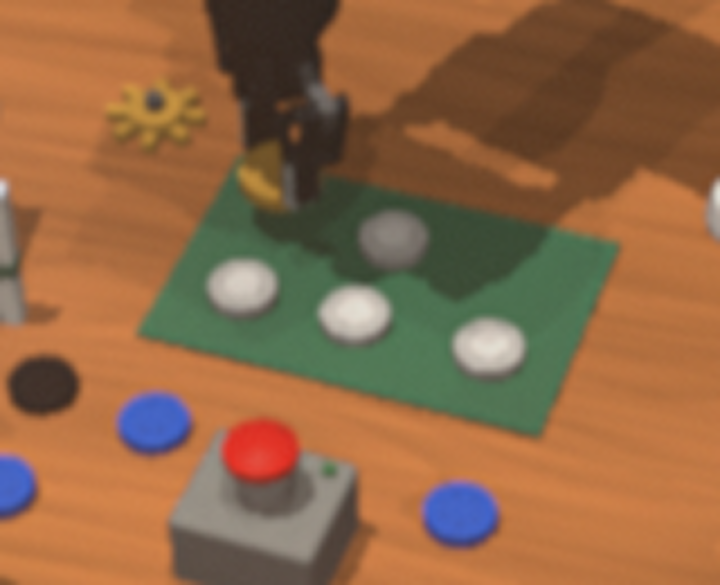

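{"op": "jog_arm", "data": {"motion": [{"wx":0,"wy":0,"wz":0,"x":0,"y":3,"z":15,"claw":140},{"wx":0,"wy":0,"wz":0,"x":0,"y":3,"z":26,"claw":140},{"wx":0,"wy":0,"wz":0,"x":0,"y":3,"z":26,"claw":140},{"wx":0,"wy":0,"wz":0,"x":0,"y":3,"z":25,"claw":70},{"wx":0,"wy":0,"wz":0,"x":0,"y":3,"z":25,"claw":70},{"wx":0,"wy":0,"wz":0,"x":0,"y":3,"z":10,"claw":70},{"wx":0,"wy":0,"wz":0,"x":0,"y":3,"z":-40,"claw":70},{"wx":0,"wy":0,"wz":0,"x":0,"y":0,"z":-100,"claw":70},{"wx":0,"wy":0,"wz":0,"x":0,"y":0,"z":-160,"claw":70},{"wx":0,"wy":0,"wz":0,"x":-50,"y":0,"z":-190,"claw":70}], "force": 50}}

```text
t: 42.48
tcp_pos: [0.4742, -0.1075, 0.252]
tcp_rot: [0.382, 0.924, 0.0, 0.001]
ft_force: [1.9, 0.0, -1.2]
grip_width: 0.0621
```

{"op": "jog_arm", "data": {"motion": [{"wx":0,"wy":0,"wz":0,"x":-40,"y":-40,"z":0,"claw":70},{"wx":0,"wy":0,"wz":0,"x":-80,"y":-80,"z":0,"claw":70},{"wx":0,"wy":0,"wz":0,"x":-120,"y":-120,"z":0,"claw":70},{"wx":0,"wy":0,"wz":0,"x":-160,"y":-160,"z":0,"claw":70},{"wx":0,"wy":0,"wz":0,"x":-190,"y":-200,"z":0,"claw":70},{"wx":0,"wy":0,"wz":0,"x":-190,"y":-200,"z":0,"claw":70}]}}

```text
t: 43.22
tcp_pos: [0.4669, -0.3875, 0.248]
tcp_rot: [0.384, 0.923, -0.0, 0.0]
ft_force: [-0.7, 1.5, -0.6]
grip_width: 0.0618
```

```bash
python3 - <<'E'
from h import *
t=env.read_camera("top");s=env.read_camera("scene");cv2.imwrite("pics/t30.png",t);cv2.imwrite("pics/s30.png",s);print(coins(t));plan()
for n,i,a in(("top","top0",t),("scene","scene0",s)):
    d=cv2.absdiff(cv2.GaussianBlur(cv2.imread(f"pics/{i}.png"),(5,5),0),cv2.GaussianBlur(a,(5,5),0)).max(2)
    for k in cv2.findContours((d>60).astype(np.uint8),cv2.RETR_EXTERNAL,cv2.CHAIN_APPROX_NONE)[0]:
        if cv2.contourArea(k)>15:print(n,cv2.boundingRect(k))
E
```

```text
[('steel', 344.7, 307.8, 264, np.float64(0.4468), np.float64(-0.0045)), ('steel', 378.5, 277.4, 261, np.float64(0.5091), np.float64(-0.076)), ('steel', 345.8, 275.9, 259, np.float64(0.5129), np.float64(-0.0078)), ('steel', 307.8, 273.9, 256, np.float64(0.5178), np.float64(0.0717)), ('brass', 377.1, 310.4, 422, np.float64(0.4408), np.float64(-0.0716))]
now [ 0.4674 -0.3843  0.2481] yaw 44.91 q [-0.79  0.47  1.41  0.    1.26 -1.57] F [ 0.   0.6 -0.2] w 0.0622 t 43.325
top (2, 452, 102, 28)
top (0, 440, 35, 13)
top (485, 434, 59, 46)
top (417, 328, 14, 17)
top (631, 327, 9, 6)
top (428, 319, 10, 6)
top (218, 312, 308, 168)
top (467, 303, 29, 9)
top (477, 293, 20, 9)
top (470, 278, 38, 13)
top (561, 267, 79, 213)
scene (436, 218, 36, 3)
scene (437, 214, 35, 3)
scene (209, 169, 43, 26)
scene (257, 132, 174, 57)
scene (340, 131, 33, 14)
scene (381, 129, 27, 14)
scene (423, 100, 17, 13)
scene (406, 100, 17, 12)
scene (444, 89, 194, 96)
scene (622, 79, 18, 27)
scene (442, 66, 9, 22)
scene (144, 60, 41, 74)
scene (171, 53, 6, 6)
scene (575, 51, 62, 45)
scene (159, 50, 9, 7)
scene (395, 41, 44, 59)
scene (330, 41, 46, 44)
scene (170, 41, 10, 11)
scene (335, 33, 8, 9)
scene (352, 29, 33, 24)
scene (335, 12, 8, 20)
scene (604, 9, 27, 41)
scene (623, 0, 9, 11)
scene (390, 0, 39, 29)
scene (119, 0, 63, 62)
```

View pics/t30.png

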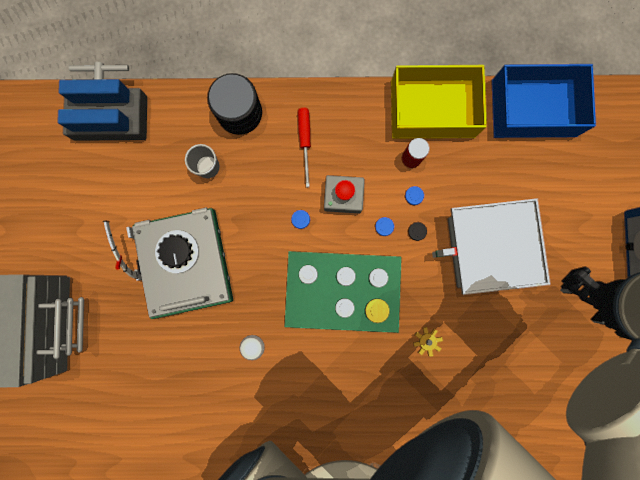

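View pics/s30.png

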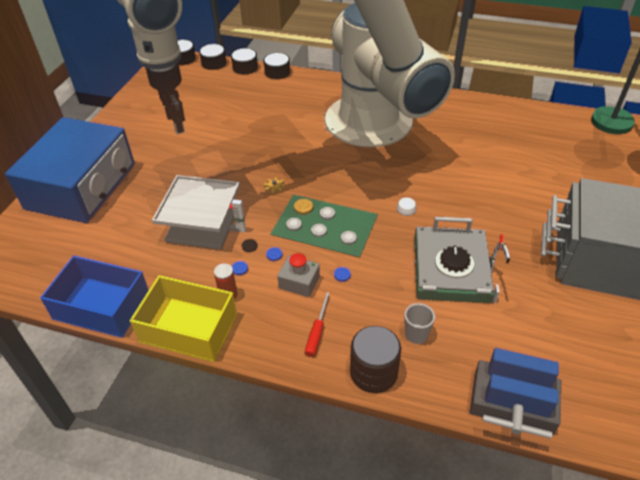

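```bash
python3 - <<'E'
from h import *
a=cv2.imread("pics/scene0.png")[205:310,400:505];b=cv2.imread("pics/s30.png")[205:310,400:505]
cv2.imwrite("pics/cmp.png",cv2.resize(np.hstack([a,b]),None,fx=3.8,fy=3.8,interpolation=cv2.INTER_CUBIC))
for n,i,j,(x0,y0,x1,y1) in(("scene","scene0","s30",(430,208,478,222)),("scene plate","scene0","s30",(412,225,495,290)),("top bar","top0","t30",(155,292,212,312)),("top plate","top0","t30",(130,200,235,320))):
    A,B=[cv2.cvtColor(cv2.imread(f"pics/{k}.png"),cv2.COLOR_BGR2GRAY)[y0:y1,x0:x1].astype(np.float32) for k in(i,j)]
    print(n,cv2.phaseCorrelate(A,B))
for th in(0,1,2):print(th,proj("scene",plate(th,.178,.04,0)),proj("top",plate(th,.178,.04,0)))
E
```

```text
scene ((-0.5626711454234545, 2.4451509964326785), 0.8652726272741954)
scene plate ((-0.3171280711381499, 0.5623127821820759), 0.9691868558342074)
top bar ((0.42851207066437524, 0.18735254517352296), 0.8447464124361674)
top plate ((0.7725933426943925, 0.5272411249940987), 1.0049941616293825)
0 [453.02429615 219.74860302] [181.99381169 303.13163134]
1 [453.22695924 219.03727185] [181.48971167 302.83747617]
2 [453.43100973 218.34295097] [180.97924181 302.51372411]
```

View pics/cmp.png

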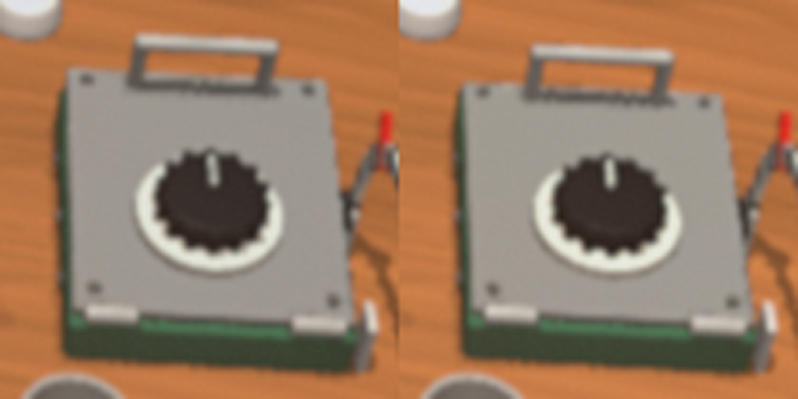

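```bash
python3 - <<'E'
from h import *
t=cv2.imread("pics/t30.png");crop(t,90,190,250,330,5,"c30")
t=cv2.imread("pics/t4f.png");crop(t,90,190,250,330,5,"c4")
E
```

```text
(no output)
```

View pics/c30.png

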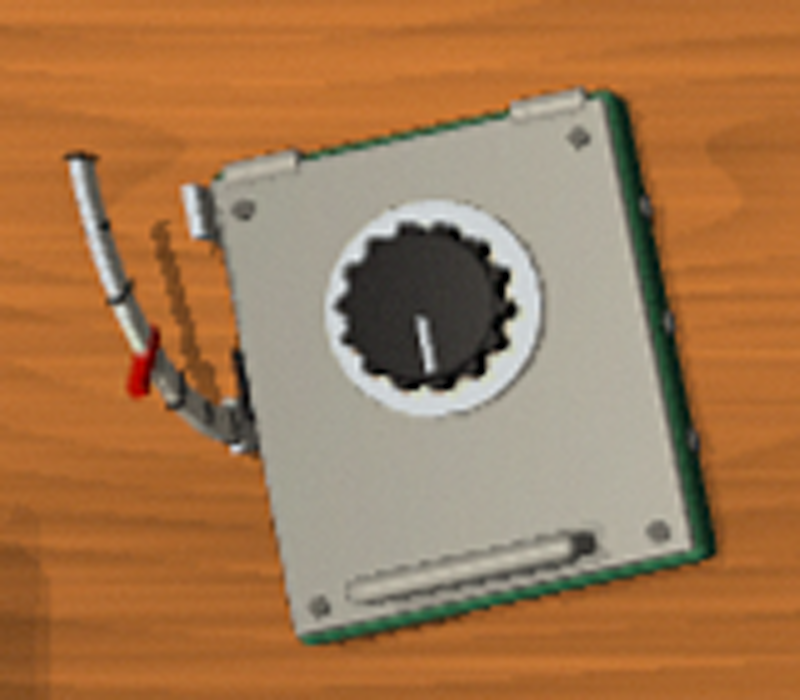

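View pics/c4.png

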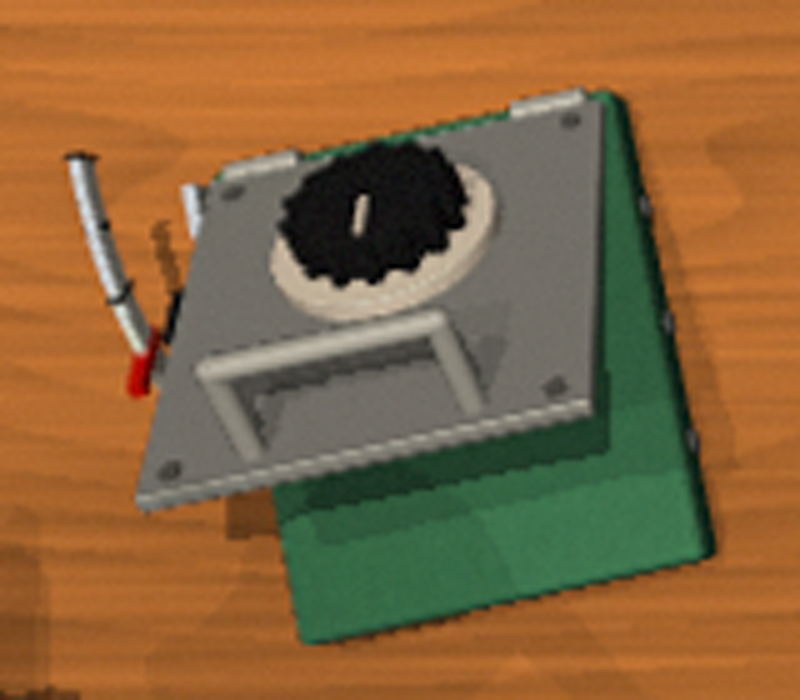

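```bash
python3 - <<'E'
from h import *
from scipy.optimize import least_squares
c=lambda u,v:np.array([90+u/5,190+v/5])
def P(h,th,l,hh,y):
    t=np.radians(th);a=h[2];X=np.array([np.cos(a),np.sin(a),0]);Y=np.array([-X[1],X[0],0])
    return proj("top",np.array([h[0],h[1],.045])+X*(-l*np.cos(t)+hh*np.sin(t))+Y*y+np.array([0,0,l*np.sin(t)+hh*np.cos(t)]))
flat=[((.19,0,.0825),c(294,630)),((.19,0,-.0825),c(692,550)),((.178,.043,.04),c(355,590)),((.178,.043,-.04),c(575,543)),((.072,.028,0),c(427,305))]
up=[((.19,0,.0825),c(137,500)),((.19,0,-.0825),c(591,405)),((.178,.043,.04),c(205,370)),((.178,.043,-.04),c(440,318)),((.072,.028,0),c(373,213))]
f=lambda p:np.concatenate([P(p,0,*a)-b for a,b in flat]+[P(p,p[3],*a)-b for a,b in up])
r=least_squares(f,[.637,.35,.2,45]);print(r.x,np.degrees(r.x[2]));print(r.fun.reshape(-1,2).round(1))
E
```

```text
[ 0.63551545  0.34869539  0.1994243  45.81910587] 11.426170727252579
[[ 0.2  1.3]
 [ 0.8  0.3]
 [ 1.   0.3]
 [-2.5  1.1]
 [-1.  -0. ]
 [-0.2  0.8]
 [ 0.8  0.4]
 [ 1.5 -0.3]
 [-0.1  0.5]
 [-0.7 -4.3]]
```

```bash
python3 - <<'E'
from h import *
print(env.sense()["t"],env.hand_in())
E
```

```text
the job is handed in; nothing more can be done
43.325 None
```

I did the job in the order asked and handed it in at about 43 s of the 210 s allowed; the hand-in reports no verdict.

**Set-up:** I raised the plate to the red mark, where the top view gave about 45.8° (one of the ten points, the knob, fitted poorly). I laid the brass and two of the four steel weights on the pan. The pointer moved 11.5 px, which matches a sink of about 0.040 m, the middle of the green band.

**Start plunger:** with both left standing, I pressed it to its stop. The force rose to 35 N at the stop height, and it sprang back up afterwards.

**Finish:** I folded the plate down and pressed its bar with 19 N, so it rests on the case. The pan rode up empty, and all five weights went flat back on the green mat.

**Last checks:**
- The final pictures show the five weights on the mat, the pan empty, the plate flat, the arm well clear, and the bystanders and the blue and black look-alikes where they were.
- **Disagreement:** the bar now sits about 2.4 px lower in the scene view than in the first picture. The plate seems to have started about 3° open, which doesn't affect the result: the 45.8° was measured against the plate lying flat.

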